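# Turn the sweet scoop round in the glass bowl

### The job

The sweet scoop has been stuck into the glass bowl the wrong way round, handle down among the chocolates. Take it out, lay it flat on the empty near side of the steel tray and let go, then take it by its wooden handle and put it back the right way round: pan down among the chocolates with its open top up, handle leaning out over the rim. Lower it gently until it rests in the bowl before you let go, keep the chocolates in the bowl, and leave the bowl and the other things in the tray where they are.

Things in the scene. Friction and masses are not known exactly. Their poses are not given: they have to be found in the camera images.
- scoop: rigid sweet scoop 235 mm long, 85 g, balance point about 118 mm from the handle end: beech handle 18 x 18 mm (0 to 150 mm), alu neck 14 x 14 (to 178), flat alu pan 46 mm wide (to 235), back and side lips up to 20 mm high, front open. All undersides lie in one plane. Origin: underside at the handle's free end; x from handle to pan, z out of the pan's open top
- scoop_end (a point): middle of the end face of the scoop's wooden handle (body x = 0, 9 mm above the underside)
- scoop_handle (a point): point in the middle of the handle's thickness, 38 mm from its free end (9 mm above the underside): a good hold for putting the scoop into the bowl
- scoop_neck (a point): middle of the scoop's neck, 165 mm from the handle end, 13 mm behind the pan, 9 mm above the underside. At the start it is the free stretch between bowl rim and pan: the handle stands in the bowl, its end on the floor at the wall, resting on the rim about 149 mm from its end; the pan sticks out, about 34 degrees above level
- scoop_mouth (a point): middle of the open front edge of the pan (body x = 235 mm, 1.5 mm above the underside)
- bowl: clear glass bowl, loose, 0.9 kg, round: 104 mm across at the base, 164 mm at the rim, 92 mm high, wall 5 mm; flat inner floor 8 mm above the sideboard and about 98 mm across. Origin: centre of the underside, z up. It stands on the sideboard beside the tray, left or right of it
- tray: rectangular stainless steel tray, fixed, 300 mm (its x) by 380 mm (its y), floor 4 mm above the sideboard, lips 4 mm thick reaching 20 mm above the sideboard. Origin: centre of the underside. Remotes, phone stand and wooden box fill its far half (x above 0); the near strip (x from -146 to about -5 mm, middle line x = -78 mm) is empty over the whole length
- white_remote: white projector remote, 38 x 130 x 17 mm, lying flat in the tray, long side along its y; origin: centre of the underside
- black_remote: black decoder remote, 46 x 165 x 19 mm, lying flat in the tray, long side along its y; origin: centre of the underside
- phone_stand: orange silicone phone stand, 78 x 66 mm, 70 mm high, in the tray; origin: centre of the underside
- wood_box: small round wooden box with a dark twist cap, 68 mm across, 58 mm high, in the tray; origin: centre of the underside
- choc0: chocolate ball in gold foil, 28 mm across, 13 g, lying loose on the floor of the bowl; origin: its centre
- choc1: chocolate ball in red foil, 28 mm across, 13 g, lying loose on the floor of the bowl; origin: its centre
- choc2: chocolate ball in red foil, 28 mm across, 13 g, lying loose on the floor of the bowl; origin: its centre
- choc3: chocolate ball in gold foil, 28 mm across, 13 g, lying loose on the floor of the bowl; origin: its centre
Things that resemble listed ones, but are neither listed nor needed, are in the scene too. There is more than one size of the scoop; the one meant has the size given above.

How it is judged:
By the outcome, as a careful person would: the job done as asked, in the order asked, and still so for the second after the job is handed in, with the robot touching nothing.
It also fails if it takes over 61 s, if anything falls off the work surface, if the arm or the gripper's body presses on something with over 40 N, if the wrist force passes 120 N, or if a joint passes its speed limit or range.

### The arm

A 6-joint arm with a two-finger parallel gripper is mounted at the origin on the work surface. World frame = base frame: x ahead of the robot, y to its left, z up, the work surface at z = 0. Lengths are in m, angles in rad, forces in N, time in s.
With the tool pointing down it reaches from about 0.15 to 0.775 m from the base axis. Payload 6.1 kg.
Tool frame: the origin (TCP) lies between the finger pads; the fingertips stand 14 mm ahead of it and the grasp point (between the pads) lies 5 mm behind it; z points along the fingers, y is the direction in which the jaws open and shut (so a half turn about z gives the same grasp; the last joint's range is limited). The gripper opens to 85 mm and grips with 20 to 120 N. Pads are 22 mm wide; open, the fingers measure 114 mm over their backs; the gripper's body (76 mm by 85 mm) begins 54 mm behind the grasp point. The pads swing forward as they close: fully open they stand 13 mm farther back than shut.
Start: joints at [1.175, 0.126, -0.04, 1.405, 0, 1.571], TCP at [0.202, 0.484, 0.245] pointing down, gripper open.
Joint ranges: [-2.72, 2.72], [-0.95, 1.95], [-1.27, 1.35], [-1.78, 2.02], [-1.46, 1.47], [-3.14, 3.14]. Speed limits (rad/s): [2.39, 2.39, 3.01, 3.14, 3.14, 3.14].

### API

Orientations are given as a rotation vector (axis times angle).
In Python, from rig import readout, vision, job gives the robot as it stands.
- The arm moves only by the tool jog_arm, never from a script. Its argument "moves" is a list of rows, each an object of numbers: "dx", "dy", "dz": the shift along the tool's x, y, z in m; "rx", "ry", "rz": the turn, a rotation vector about the tool's x, y, z in rad; "jaw": the finger opening in m, from 0 to 0.0854. In form: [{"dx": .., "dy": .., "dz": .., "rx": .., "ry": .., "rz": .., "jaw": ..}, ...]. A call has exactly 5 rows; each row is the pose to reach, as a shift and turn from the pose commanded when the call began, along the tool's axes at that moment; what a row does not reach only later rows make up. A row lasts 1/12 s, in which the tool goes at most 41.7 mm and 7.16 degrees, less where a joint would pass 70% of its speed; a pose out of reach is approached as far as the arm can. A call with a gripper value outside its range is refused whole. The fingers move at their own pace and stop on an object; "squeeze" is the grip in N (left out, the last holds). Time passes only in rows, so rows that repeat a pose let the fingers close, or fill a call up. It gives the time, the measured TCP pose, the force and the opening at its end, in the units of the state.
- readout.sense(): the state, without advancing time (a new reading comes with each control period).
- vision.snapshot(name): name is "side" or "top" or "wrist"; returns the picture (480x640x3 uint8, red, green, blue); there is no depth.
- vision.calibration(name): a dict with "mtx" (3x3 intrinsics, pixels), "pose" (4x4, takes a point from camera to world coordinates). Camera axes: x right, y down, z forward; pixel columns grow to the right and rows downward; lengths in m; the calibration is good to about 2 mm. A picture is of the moment at which its call begins: read the wrist's pose just before it. calibration takes no time and is no camera call; for the wrist camera it gives the pose at the moment of the call.
- job.close_job(): hands the job in, once; it reports no verdict.
The state is a dict: "t": time; "q": joint angles; "qvel": joint speeds; "effort": joint torques, N m; "position": TCP position; "orientation": TCP orientation; "ft_force": force on the tool from outside, world axes, zero at the start; "wrist_torque": the same for the moment, N m; "gripper_width": finger opening in m.
Only numpy, scipy, OpenCV 4.12 (cv2) and the standard library are available. Lean on these libraries where they do the work, as an engineer would, in place of code of your own. Each camera call takes 0.05 s, during which the arm holds its last target. There are 200 camera calls.

## Working session

There is one attempt and no reset: what is moved stays moved. The work goes in short steps, Python scripts to look and compute and a tool call to move; the robot and the scene stay as the last step left them, time stands still between calls to the robot, and variables do not carry over. Pictures are saved under pics/ and viewed, about 8 in all and at most 12, crops included, and the job is handed in when it is done.

Besides the shell and the picture viewer there is one more tool, called after "Request:" as name([rows], argument=value, ...), one row to a line, values as JSON. jog_arm: Moves the arm, as the interface text tells. Its arguments: {"type":"object","properties":{"moves":{"type":"array"},"squeeze":{"type":"number"}},"required":["moves"]}

```bash
ls; mkdir -p pics; python3 - <<'E'
from rig import readout, vision
import cv2,numpy as np
print(readout.sense())
for n in ("side","top"):
    im=vision.snapshot(n); cv2.imwrite(f"pics/{n}0.png",im[:,:,::-1])
    c=vision.calibration(n); print(n,c["mtx"].tolist(),np.round(c["pose"],4).tolist())
E
```

```text
pics
{'t': 0.0, 'q': array([ 1.17503064e+00,  1.26396385e-01, -4.05783700e-02,  1.40538145e+00,
        2.60837498e-06,  1.57080799e+00]), 'qvel': array([-2.46458048e-03, -8.50557439e-04, -4.18952283e-04, -9.75256331e-04,
        8.66794491e-05, -1.45872129e-03]), 'effort': array([-3.39714694e-03, -4.35914505e+01,  3.52923417e+01,  1.73656567e-02,
       -1.60661125e-04, -1.30391751e-07]), 'position': array([0.2022544 , 0.48408312, 0.24453341]), 'orientation': array([-6.17575038e-01, -3.07997678e+00,  2.40139640e-03]), 'ft_force': array([ 0.34962563, -0.385998  , -1.09015446]), 'wrist_torque': array([0.0304576 , 0.00227436, 0.01122767]), 'gripper_width': 0.08564364627251321}
side [[448.114227337026, 0.0, 321.93465531093216], [0.0, 448.114227337026, 238.5975464396881], [0.0, 0.0, 1.0]] [[-0.9904, -0.0814, 0.112, 0.4184], [-0.1384, 0.5515, -0.8226, 0.8881], [0.0052, -0.8302, -0.5575, 0.6686], [0.0, 0.0, 0.0, 1.0]]
top [[590.2722000125052, 0.0, 318.4994694322058], [0.0, 590.2722000125052, 248.71638722640296], [0.0, 0.0, 1.0]] [[-0.0137, -0.9849, 0.1723, 0.3254], [-0.9999, 0.0139, -0.0, 0.0688], [-0.0024, -0.1723, -0.985, 1.1766], [0.0, 0.0, 0.0, 1.0]]
```

View pics/top0.png

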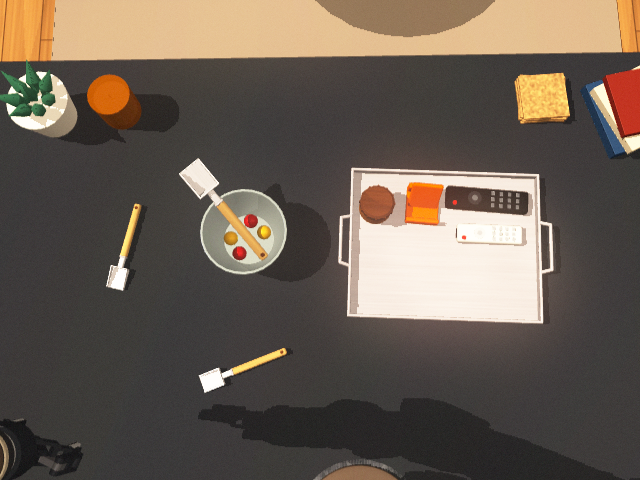

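View pics/side0.png

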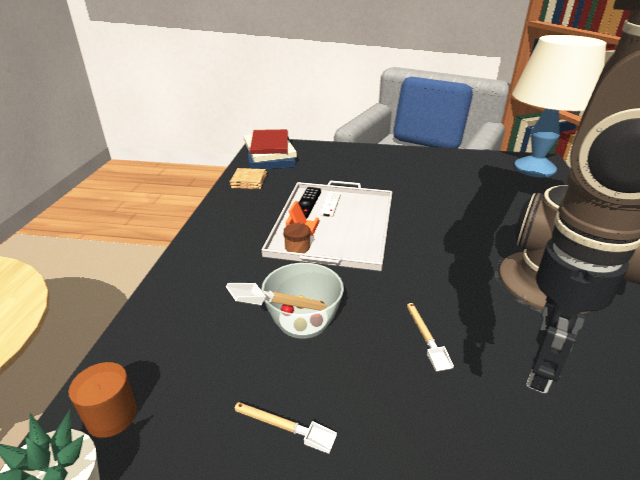

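The scoop could be confused with three things in the top view: the scoop standing in the bowl at about (225,210), and loose smaller scoops at (125,250) and (245,370). The one in the bowl fits the description. The bowl is centred at (243,231) and the tray at (445,246). I'll check the choice in a close crop.

```bash
cat > h.py <<'E'
import numpy as np, cv2
from rig import readout, vision
from scipy.spatial.transform import Rotation as R
def ray(n,px,c=None):
    c=c or vision.calibration(n); K=c["mtx"];P=np.array(c["pose"])
    d=P[:3,:3]@np.linalg.solve(K,[px[0],px[1],1.]); return P[:3,3],d
def onz(n,px,z,c=None):
    o,d=ray(n,px,c); return o+d*(z-o[2])/d[2]
def proj(n,p,c=None):
    c=c or vision.calibration(n); P=np.linalg.inv(c["pose"]); q=P[:3,:3]@np.asarray(p)+P[:3,3]; q=c["mtx"]@q; return q[:2]/q[2]
def tri(pxs):
    A=np.zeros((3,3));b=np.zeros(3)
    for n,px in pxs:
        o,d=ray(n,px); d=d/np.linalg.norm(d); M=np.eye(3)-np.outer(d,d); A+=M;b+=M@o
    return np.linalg.solve(A,b)
E
python3 - <<'E'
from h import *
a=cv2.imread("pics/top0.png")[145:285,170:300]; b=cv2.imread("pics/side0.png")[255:345,215:355]
a=cv2.resize(a,None,fx=3.5,fy=3.5,interpolation=cv2.INTER_CUBIC); b=cv2.resize(b,None,fx=2.4,fy=2.4,interpolation=cv2.INTER_CUBIC)
o=np.zeros((490,800,3),np.uint8); o[:a.shape[0],:a.shape[1]]=a; o[:b.shape[0],460:460+b.shape[1]]=b; cv2.imwrite("pics/c1.png",o)
bc=np.mean([onz("top",p,.092) for p in [(200,231),(287,231),(243,189),(243,274)]],0); print("bowl",bc,np.ptp([onz("top",p,.092) for p in [(200,231),(287,231),(243,189),(243,274)]],0))
for p in [(352,169),(539,175),(543,322),(348,316)]: print(onz("top",p,.02))
print("neck",tri([("top",(213,197)),("side",(263,296))]))
E
```

```text
bowl [0.55093608 0.2094356  0.092     ] [0.16273678 0.16323397 0.        ]
[ 0.69164484 -0.0017519   0.02      ]
[ 0.67348045 -0.38131332  0.02      ]
[ 0.37689669 -0.36593711  0.02      ]
[0.3937622  0.01304524 0.02      ]
neck [0.61470789 0.26513253 0.1042235 ]
```

View pics/c1.png

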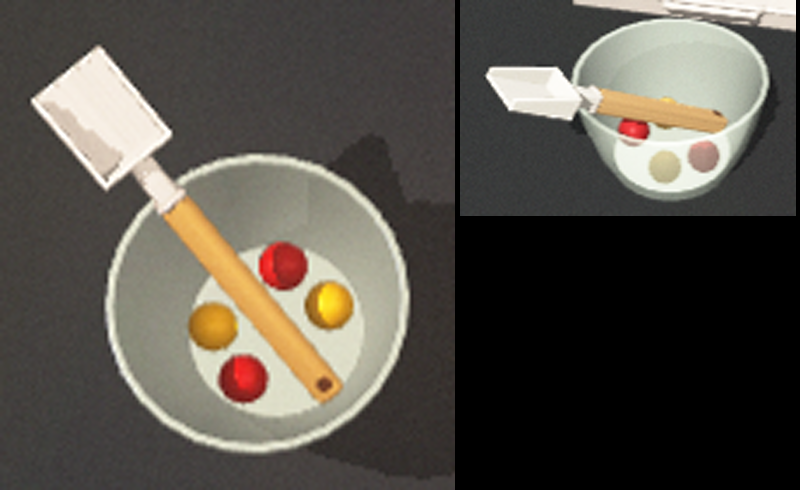

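The crop confirms the long scoop, open top up, with its pan outward at crop (100,115), its handle end at (330,390) and four chocolates beside the handle. Next I'll fit its pose and work out the approach.

```bash
cat >> h.py <<'E'
def pose():
    s=readout.sense(); return np.array(s["position"]),R.from_rotvec(s["orientation"]),s
def delta(p0,R0,p1,R1):
    return np.round(R0.inv().apply(p1-p0),4),np.round((R0.inv()*R1).as_rotvec(),4)
def frame(z,x):  # tool z, approx tool x
    z=np.array(z,float)/np.linalg.norm(z); x=np.array(x,float); x-=z*(x@z); x/=np.linalg.norm(x)
    return R.from_matrix(np.stack([x,np.cross(z,x),z],1))
E
python3 - <<'E'
from h import *
from scipy.optimize import least_squares
T=lambda u,v:(u/3.5+170-.4,v/3.5+145-.4); S=lambda u,v:((u-460)/2.4+215-.3,v/2.4+255-.3)
obs=[("top",T(65,73),(.235,0,.0015)),("top",T(175,203),(.15,0,.018)),("top",T(333.5,393),(0,0,.018)),
("top",T(325,384),(.01,0,.018)),
("side",S(498.5,87.5),(.235,0,.0015)),("side",S(600,98),(.15,0,.018)),("side",S(727,112),(0,.0,.018))]
def f(x):
    u=np.array([np.cos(x[4])*np.cos(x[3]),np.cos(x[4])*np.sin(x[3]),np.sin(x[4])]); y=np.array([-np.sin(x[3]),np.cos(x[3]),0]);n=np.cross(u,y)
    return x[:3],u,y,n
def res(x):
    o,u,y,n=f(x); return np.concatenate([proj(c,o+u*b[0]+y*b[1]+n*b[2])-p for c,p,b in obs])
r=least_squares(res,[.5,.16,.01,.75,.6]); print(r.x,np.degrees(r.x[3:]),r.fun.round(1).reshape(-1,2).tolist())
o,u,y,n=f(r.x); P=lambda b,h:o+u*b+n*h
print("end",P(0,.009),"neck",P(.165,.009),"rim149",P(.149,0),"u",u,"n",n)
p0,R0,s=pose()
Rg=frame(-n,-u); tcp=P(.164,.015); hov=tcp+.09*n
print(tcp,hov,Rg.as_rotvec()); print(delta(p0,R0,hov,Rg), delta(hov,Rg,tcp,Rg))
E
```

```text
[0.51719371 0.18054488 0.00447836 0.70792693 0.61475436] [40.56122501 35.22283044] [[-0.1, 1.0], [-0.6, 0.2], [0.8, 1.8], [0.3, 0.9], [-0.4, 1.2], [-2.0, -3.4], [-1.5, 1.5]]
end [0.51325018 0.1771695  0.01183059] neck [0.61565246 0.26481872 0.10699564] rim149 [0.60966607 0.25969479 0.09041528] u [0.62061987 0.53120743 0.57675788] n [-0.43816962 -0.37504271  0.81691514]
[0.61240282 0.26203726 0.11132038] [0.57296756 0.22828341 0.18484274] [-0.88411348  2.39255704  0.2806512 ]
(array([-0.4406, -0.093 ,  0.0599]), array([-0.3401, -0.5511, -1.0669])) (array([-0.  , -0.  ,  0.09]), array([0., 0., 0.]))
```

Request:
jog_arm([
  {"dx": -0.2, "dy": -0.045, "dz": 0.0, "rx": -0.17, "ry": -0.27, "rz": -0.53, "jaw": 0.05},
  {"dx": -0.2, "dy": -0.045, "dz": 0.0, "rx": -0.17, "ry": -0.27, "rz": -0.53, "jaw": 0.05},
  {"dx": -0.2, "dy": -0.045, "dz": 0.0, "rx": -0.17, "ry": -0.27, "rz": -0.53, "jaw": 0.05},
  {"dx": -0.2, "dy": -0.045, "dz": 0.0, "rx": -0.17, "ry": -0.27, "rz": -0.53, "jaw": 0.05},
  {"dx": -0.2, "dy": -0.045, "dz": 0.0, "rx": -0.17, "ry": -0.27, "rz": -0.53, "jaw": 0.05},
], squeeze=80)

```text
t: 0.52
position: [0.3695, 0.3655, 0.2451]
orientation: [-0.2, 2.835, 0.16]
ft_force: [0.5, 0.1, 0.9]
gripper_width: 0.05
```

```bash
python3 - <<'E'
from h import *
n=np.array([-0.438,-0.375,0.817]);u=np.array([.6206,.5312,.5768])
p0,R0,s=pose(); print(s["q"],p0,s["qvel"].round(2),delta(p0,R0,np.array([.573,.2283,.185]),frame(-n,-u)))
E
```

```text
[ 0.84817496 -0.11650298 -0.32749749  1.06974276 -0.12611434  0.68909615] [0.36947099 0.36549862 0.24507055] [-0.93 -0.53 -0.66 -0.97  0.09 -2.18] (array([-0.1584, -0.1715,  0.0967]), array([-0.168 , -0.2785, -0.5363]))
```

Request:
jog_arm([
  {"dx": -0.15, "dy": -0.16, "dz": 0.06, "rx": -0.165, "ry": -0.27, "rz": -0.52, "jaw": 0.05},
  {"dx": -0.15, "dy": -0.16, "dz": 0.06, "rx": -0.165, "ry": -0.27, "rz": -0.52, "jaw": 0.05},
  {"dx": -0.15, "dy": -0.16, "dz": 0.06, "rx": -0.165, "ry": -0.27, "rz": -0.52, "jaw": 0.05},
  {"dx": -0.15, "dy": -0.16, "dz": 0.06, "rx": -0.165, "ry": -0.27, "rz": -0.52, "jaw": 0.05},
  {"dx": -0.15, "dy": -0.16, "dz": 0.06, "rx": -0.165, "ry": -0.27, "rz": -0.52, "jaw": 0.05},
])

```text
t: 0.93
position: [0.5209, 0.2556, 0.2226]
orientation: [-0.823, 2.442, 0.275]
ft_force: [0.6, 1.6, 0.1]
gripper_width: 0.0499
```

Request:
jog_arm([
  {"dx": 0},
  {"dx": 0},
  {"dx": 0},
  {"dx": 0},
  {"dx": 0},
])

```text
$.moves[0]: bad value
```

```bash
python3 - <<'E'
from h import *
n=np.array([-0.438,-0.375,0.817]);u=np.array([.6206,.5312,.5768])
p0,R0,s=pose(); c=vision.calibration("wrist"); im=vision.snapshot("wrist"); cv2.imwrite("pics/w1.png",im[:,:,::-1])
np.savez("w1.npz",**{k:c[k] for k in("mtx","pose")})
print(s["q"],p0,s["qvel"].round(2),delta(p0,R0,np.array([.573,.2283,.185]),frame(-n,-u)))
E
```

```text
[ 0.37351256 -0.19069831 -0.54866166  0.64637592  0.17089693 -0.22720872] [0.52090669 0.25556729 0.22257987] [-1.25  0.17 -0.29 -0.89  1.11 -2.18] (array([-0.0002, -0.0541,  0.0441]), array([-0.0137, -0.0254, -0.0533]))
```

View pics/w1.png

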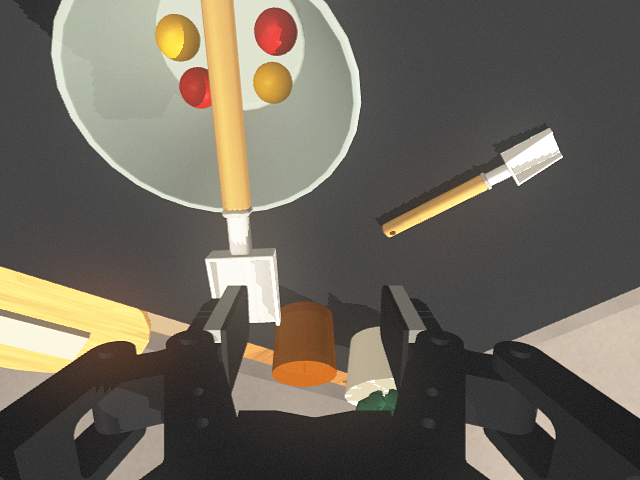

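The wrist view shows the neck at about (239,233) between rim and pan, the bowl at upper left, and a smaller scoop at (470,190). I'll check the fit against it and move on to the hover pose.

Request:
jog_arm([
  {"dx": 0, "dy": -0.045, "dz": 0.035, "rx": 0, "ry": 0, "rz": 0, "jaw": 0.05},
  {"dx": 0, "dy": -0.045, "dz": 0.035, "rx": 0, "ry": 0, "rz": 0, "jaw": 0.05},
  {"dx": 0, "dy": -0.045, "dz": 0.035, "rx": 0, "ry": 0, "rz": 0, "jaw": 0.05},
  {"dx": 0, "dy": -0.045, "dz": 0.035, "rx": 0, "ry": 0, "rz": 0, "jaw": 0.05},
  {"dx": 0, "dy": -0.045, "dz": 0.035, "rx": 0, "ry": 0, "rz": 0, "jaw": 0.05},
])

```text
t: 1.4
position: [0.5621, 0.234, 0.1923]
orientation: [-0.818, 2.448, 0.276]
ft_force: [0.0, 0.3, 0.8]
gripper_width: 0.0501
```

```bash
python3 - <<'E'
from h import *
n=np.array([-0.438,-0.375,0.817]);u=np.array([.6206,.5312,.5768])
c=dict(np.load("w1.npz")); o=np.array([.51719,.18054,.00448])
for b,h in((.15,.018),(.178,.014),(.178,.02),(.235,.0015),(.165,.014)): print(b,proj("",o+u*b+n*h,c))
p0,R0,s=pose(); 
print(s["q"],p0,s["qvel"].round(2),delta(p0,R0,np.array([.573,.2283,.185]),frame(-n,-u)))
im=vision.snapshot("wrist"); cv2.imwrite("pics/w2.png",im[:,:,::-1]); print([proj("wrist",o+u*b+n*h).round(1).tolist() for b,h in((.15,.018),(.178,.02),(.235,.0015))])
E
```

```text
0.15 [233.01592201 213.49776854]
0.178 [238.36067763 252.52966432]
0.178 [236.58880665 254.98830276]
0.235 [249.09088865 320.87475306]
0.165 [236.48961631 234.14792381]
[ 0.29797064 -0.10925547 -0.54494649  0.58549568  0.20997905 -0.28767257] [0.56205442 0.23399531 0.1922769 ] [ 0.02 -0.01  0.01 -0.    0.   -0.  ] (array([-0.0005, -0.0113,  0.0088]), array([-0.0134, -0.0298, -0.059 ]))
[[294.7, 226.2], [297.8, 273.4], [305.1, 345.7]]
```

View pics/w2.png

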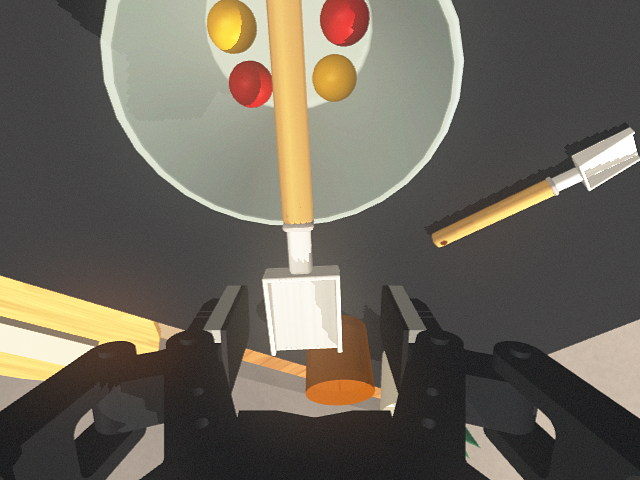

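The neck is at (299,248), 3 px to the right of the fit, which is about 1 mm. That's good enough to align and descend.

Request:
jog_arm([
  {"dx": -0.001, "dy": -0.01, "dz": 0.01, "rx": -0.013, "ry": -0.03, "rz": -0.059, "jaw": 0.05},
  {"dx": -0.001, "dy": -0.01, "dz": 0.025, "rx": -0.013, "ry": -0.03, "rz": -0.059, "jaw": 0.05},
  {"dx": -0.002, "dy": -0.01, "dz": 0.045, "rx": -0.013, "ry": -0.03, "rz": -0.059, "jaw": 0.05},
  {"dx": -0.002, "dy": -0.01, "dz": 0.06, "rx": -0.013, "ry": -0.03, "rz": -0.059, "jaw": 0.05},
  {"dx": -0.002, "dy": -0.01, "dz": 0.06, "rx": -0.013, "ry": -0.03, "rz": -0.059, "jaw": 0.05},
])

```text
t: 1.87
position: [0.5944, 0.2488, 0.1409]
orientation: [-0.887, 2.394, 0.281]
ft_force: [-0.9, 0.7, -0.4]
gripper_width: 0.0503
```

```bash
python3 - <<'E'
from h import *
n=np.array([-0.438,-0.375,0.817]);u=np.array([.6206,.5312,.5768]);o=np.array([.51719,.18054,.00448])
p0,R0,s=pose(); Rg=frame(-n,-u); t=o+.164*u+.015*n+Rg.apply([0,.001,0])
print(s["qvel"].round(2),delta(p0,R0,t,Rg),t)
E
```

```text
[-0.01 -0.04  0.02  0.06  0.01 -0.01] (array([-0.0012, -0.0007,  0.037 ]), array([ 0.0011, -0.002 ,  0.001 ])) [0.6117481  0.26279148 0.11133026]
```

Request:
jog_arm([
  {"dx": -0.001, "dy": -0.001, "dz": 0.015, "rx": 0, "ry": 0, "rz": 0, "jaw": 0.05},
  {"dx": -0.001, "dy": -0.001, "dz": 0.03, "rx": 0, "ry": 0, "rz": 0, "jaw": 0.05},
  {"dx": -0.001, "dy": -0.001, "dz": 0.037, "rx": 0, "ry": 0, "rz": 0, "jaw": 0.05},
  {"dx": -0.001, "dy": -0.001, "dz": 0.037, "rx": 0, "ry": 0, "rz": 0, "jaw": 0.05},
  {"dx": -0.001, "dy": -0.001, "dz": 0.037, "rx": 0, "ry": 0, "rz": 0, "jaw": 0.05},
])

```text
t: 2.28
position: [0.6128, 0.2613, 0.114]
orientation: [-0.884, 2.392, 0.28]
ft_force: [0.2, 0.5, -0.2]
gripper_width: 0.0501
```

Request:
jog_arm([
  {"dx": 0, "dy": 0, "dz": 0, "rx": 0, "ry": 0, "rz": 0, "jaw": 0.03},
  {"dx": 0, "dy": 0, "dz": 0, "rx": 0, "ry": 0, "rz": 0, "jaw": 0.02},
  {"dx": 0, "dy": 0, "dz": 0, "rx": 0, "ry": 0, "rz": 0, "jaw": 0.0},
  {"dx": 0, "dy": 0, "dz": 0, "rx": 0, "ry": 0, "rz": 0, "jaw": 0.0},
  {"dx": 0, "dy": 0, "dz": 0, "rx": 0, "ry": 0, "rz": 0, "jaw": 0.0},
], squeeze=80)

```text
t: 2.7
position: [0.6135, 0.2608, 0.1144]
orientation: [-0.882, 2.391, 0.279]
ft_force: [-2.7, -2.2, 4.5]
gripper_width: 0.0117
```

```bash
python3 - <<'E'
from h import *
p0,R0,s=pose(); print(p0,s["ft_force"],s["wrist_torque"],s["gripper_width"])
im=vision.snapshot("wrist"); cv2.imwrite("pics/w3.png",im[:,:,::-1])
print("up in tool axes",R0.inv().apply([0,0,1]))
E
```

```text
[0.61352777 0.26076107 0.11438246] [-2.69338461 -2.16378409  4.45689528] [-0.32354403  0.44734307  0.13103641] 0.011723268586966956
up in tool axes [-0.57815333 -0.00130257 -0.8159271 ]
```

View pics/w3.png

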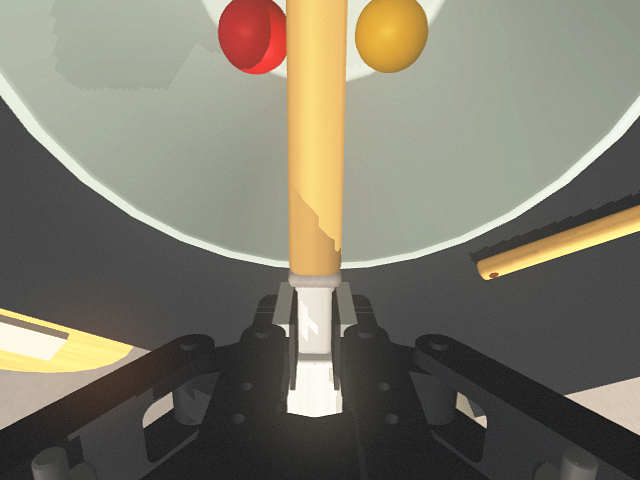

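The pads are on the neck at (315,310), between rim and pan. I'll lift straight up.

Request:
jog_arm([
  {"dx": -0.003, "dy": 0, "dz": -0.004, "rx": 0, "ry": 0, "rz": 0, "jaw": 0},
  {"dx": -0.009, "dy": 0, "dz": -0.012, "rx": 0, "ry": 0, "rz": 0, "jaw": 0},
  {"dx": -0.017, "dy": 0, "dz": -0.024, "rx": 0, "ry": 0, "rz": 0, "jaw": 0},
  {"dx": -0.026, "dy": 0, "dz": -0.037, "rx": 0, "ry": 0, "rz": 0, "jaw": 0},
  {"dx": -0.035, "dy": 0, "dz": -0.049, "rx": 0, "ry": 0, "rz": 0, "jaw": 0},
], squeeze=100)

```text
t: 3.17
position: [0.6132, 0.261, 0.1745]
orientation: [-0.883, 2.393, 0.279]
ft_force: [0.4, 0.6, -0.7]
gripper_width: 0.0108
```

Request:
jog_arm([
  {"dx": -0.009, "dy": 0, "dz": -0.012, "rx": 0, "ry": 0, "rz": 0, "jaw": 0},
  {"dx": -0.02, "dy": 0, "dz": -0.028, "rx": 0, "ry": 0, "rz": 0, "jaw": 0},
  {"dx": -0.035, "dy": 0, "dz": -0.049, "rx": 0, "ry": 0, "rz": 0, "jaw": 0},
  {"dx": -0.045, "dy": 0, "dz": -0.063, "rx": 0, "ry": 0, "rz": 0, "jaw": 0},
  {"dx": -0.045, "dy": 0, "dz": -0.063, "rx": 0, "ry": 0, "rz": 0, "jaw": 0},
])

```text
t: 3.58
position: [0.6156, 0.2621, 0.2574]
orientation: [-0.881, 2.384, 0.279]
ft_force: [0.6, 0.1, 0.2]
gripper_width: 0.0111
```

```bash
python3 - <<'E'
from h import *
p0,R0,s=pose(); print(p0,s["q"],s["ft_force"],s["gripper_width"])
a=vision.snapshot("side"); b=vision.snapshot("top")
o=np.hstack([cv2.resize(a[150:390,150:470],(400,300)),cv2.resize(b[100:340,150:470],(400,300))]); cv2.imwrite("pics/lift.png",o[:,:,::-1])
# tray pose
tc=np.array([.534,-.184]); yaw=-.0477
d=R.from_euler("z",yaw); ly=d.apply([0,1,0]); q=d.apply([-.078,0,0])[:2]+tc; print("strip mid",q,ly)
neck=np.append(q,0)+ly*.03+[0,0,.15]; Rt=frame([0,0,-1],-ly)
print(neck,delta(p0,R0,neck,Rt))
E
```

```text
[0.61561417 0.26205814 0.25741217] [ 0.30827968 -0.03948191 -0.35609359  0.66872958  0.22540058 -0.33164011] [0.59466933 0.0631663  0.2430264 ] 0.011078985372754282
strip mid [ 0.45608872 -0.18028081] [0.04768191 0.99886257 0.        ]
[ 0.45751918 -0.15031493  0.15      ] (array([ 0.3783, -0.2105, -0.1384]), array([-0.2573,  0.5856, -0.7879]))
```

View pics/lift.png

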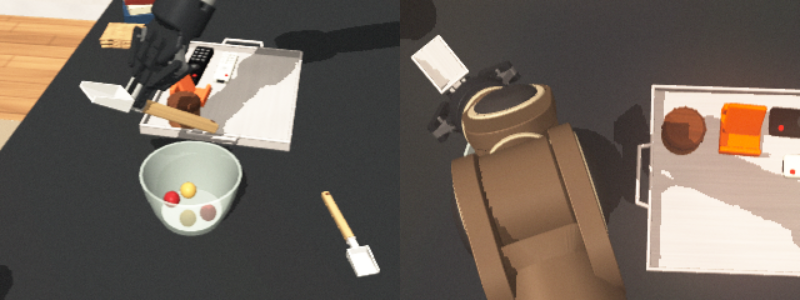

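The scoop is held clear above the bowl and all four chocolates are still inside. Next I'll plan the carry to the tray.

```bash
python3 - <<'E'
from h import *
from scipy.spatial.transform import Slerp
p0,R0,s=pose()
ly=np.array([0.0477,.9989,0]); Rt=frame([0,0,-1],-ly)
way=[(np.array([.56,.12,.25]),.36),(np.array([.50,-.03,.23]),.72),(np.array([.4575,-.15,.19]),1)]
sl=Slerp([0,1],R.concatenate([R0,Rt])); p,r=p0,R0
for w,a in way:
    d,v=delta(p,r,w,sl(a)); print(d.round(3),v.round(3),np.linalg.norm(d),np.linalg.norm(v)); p=p+r.apply(d.round(3)); r=r*R.from_rotvec(v.round(3))
E
```

```text
[ 0.11  -0.072 -0.075] [-0.091  0.209 -0.284] 0.1512828807234976 0.36422056504266753
[ 0.154 -0.03  -0.041] [-0.091  0.209 -0.284] 0.16266324108414906 0.3643516570567506
[0.132 0.01  0.017] [-0.07   0.163 -0.221] 0.13392479232763438 0.2834403817383825
```

Request:
jog_arm([
  {"dx": 0.022, "dy": -0.014, "dz": -0.015, "rx": -0.018, "ry": 0.042, "rz": -0.057, "jaw": 0},
  {"dx": 0.044, "dy": -0.029, "dz": -0.03, "rx": -0.036, "ry": 0.084, "rz": -0.114, "jaw": 0},
  {"dx": 0.066, "dy": -0.043, "dz": -0.045, "rx": -0.055, "ry": 0.125, "rz": -0.17, "jaw": 0},
  {"dx": 0.088, "dy": -0.058, "dz": -0.06, "rx": -0.073, "ry": 0.167, "rz": -0.227, "jaw": 0},
  {"dx": 0.11, "dy": -0.072, "dz": -0.075, "rx": -0.091, "ry": 0.209, "rz": -0.284, "jaw": 0},
])

```text
t: 4.1
position: [0.5576, 0.1188, 0.2469]
orientation: [-1.342, 2.417, 0.195]
ft_force: [0.6, 0.4, -1.1]
gripper_width: 0.0113
```

Request:
jog_arm([
  {"dx": 0.031, "dy": -0.006, "dz": -0.008, "rx": -0.018, "ry": 0.042, "rz": -0.057, "jaw": 0},
  {"dx": 0.062, "dy": -0.012, "dz": -0.016, "rx": -0.036, "ry": 0.084, "rz": -0.114, "jaw": 0},
  {"dx": 0.092, "dy": -0.018, "dz": -0.025, "rx": -0.055, "ry": 0.125, "rz": -0.17, "jaw": 0},
  {"dx": 0.123, "dy": -0.024, "dz": -0.033, "rx": -0.073, "ry": 0.167, "rz": -0.227, "jaw": 0},
  {"dx": 0.154, "dy": -0.03, "dz": -0.041, "rx": -0.091, "ry": 0.209, "rz": -0.284, "jaw": 0},
])

```text
t: 4.52
position: [0.4986, -0.0309, 0.2273]
orientation: [-1.808, 2.368, 0.095]
ft_force: [1.4, -0.4, -0.9]
gripper_width: 0.0114
```

Request:
jog_arm([
  {"dx": 0.033, "dy": 0.002, "dz": 0.004, "rx": -0.018, "ry": 0.041, "rz": -0.055, "jaw": 0},
  {"dx": 0.066, "dy": 0.005, "dz": 0.008, "rx": -0.035, "ry": 0.082, "rz": -0.11, "jaw": 0},
  {"dx": 0.1, "dy": 0.008, "dz": 0.013, "rx": -0.053, "ry": 0.122, "rz": -0.166, "jaw": 0},
  {"dx": 0.132, "dy": 0.01, "dz": 0.017, "rx": -0.07, "ry": 0.163, "rz": -0.221, "jaw": 0},
  {"dx": 0.132, "dy": 0.01, "dz": 0.017, "rx": -0.07, "ry": 0.163, "rz": -0.221, "jaw": 0},
])

```text
t: 4.93
position: [0.4551, -0.1523, 0.186]
orientation: [2.162, -2.27, -0.007]
ft_force: [-0.5, 0.5, -1.4]
gripper_width: 0.0112
```

Request:
jog_arm([
  {"dx": 0, "dy": 0, "dz": 0, "rx": 0, "ry": 0, "rz": 0, "jaw": 0},
  {"dx": 0, "dy": 0, "dz": 0, "rx": 0, "ry": 0, "rz": 0, "jaw": 0},
  {"dx": 0, "dy": 0, "dz": 0, "rx": 0, "ry": 0, "rz": 0, "jaw": 0},
  {"dx": 0, "dy": 0, "dz": 0, "rx": 0, "ry": 0, "rz": 0, "jaw": 0},
  {"dx": 0, "dy": 0, "dz": 0, "rx": 0, "ry": 0, "rz": 0, "jaw": 0},
])

```text
t: 5.35
position: [0.4582, -0.1493, 0.19]
orientation: [2.168, -2.273, 0.001]
ft_force: [-0.9, -0.3, -0.6]
gripper_width: 0.0111
```

```bash
python3 - <<'E'
from h import *
p0,R0,s=pose(); print(p0,s["q"],s["qvel"].round(2),s["ft_force"],s["gripper_width"])
ly=np.array([0.0477,.9989,0]); Rt=frame([0,0,-1],-ly)
print(delta(p0,R0,np.array([.4575,-.15,.07]),Rt))
im=vision.snapshot("wrist"); b=vision.snapshot("side"); 
o=np.hstack([cv2.resize(im,(400,300)),cv2.resize(b[100:340,200:520],(400,300))]); cv2.imwrite("pics/carry.png",o[:,:,::-1])
E
```

```text
[ 0.45818679 -0.14928644  0.18998499] [-3.14596391e-01  5.03216050e-02 -2.43711695e-01  1.27662602e+00
 -6.45437139e-04 -1.83836144e+00] [-0.  0.  0.  0. -0. -0.] [-0.91928265 -0.33211142 -0.60875645] 0.011061505530544339
(array([0.0007, 0.0006, 0.12  ]), array([ 0.    , -0.0007,  0.0007]))
```

View pics/carry.png

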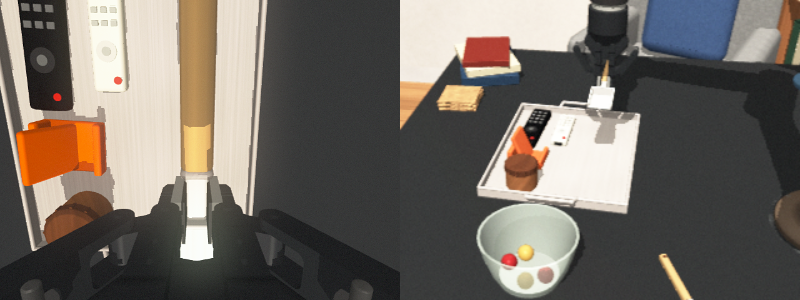

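Request:
jog_arm([
  {"dx": 0, "dy": 0, "dz": 0.035, "rx": 0, "ry": 0, "rz": 0, "jaw": 0},
  {"dx": 0, "dy": 0, "dz": 0.07, "rx": 0, "ry": 0, "rz": 0, "jaw": 0},
  {"dx": 0, "dy": 0, "dz": 0.105, "rx": 0, "ry": 0, "rz": 0, "jaw": 0},
  {"dx": 0, "dy": 0, "dz": 0.135, "rx": 0, "ry": 0, "rz": 0, "jaw": 0},
  {"dx": 0, "dy": 0, "dz": 0.15, "rx": 0, "ry": 0, "rz": 0, "jaw": 0},
])

```text
t: 5.87
position: [0.4557, -0.149, 0.0362]
orientation: [2.166, -2.272, -0.006]
ft_force: [-0.8, 0.5, -1.4]
gripper_width: 0.011
```

Request:
jog_arm([
  {"dx": 0, "dy": 0, "dz": 0.003, "rx": 0, "ry": 0, "rz": 0, "jaw": 0},
  {"dx": 0, "dy": 0, "dz": 0.006, "rx": 0, "ry": 0, "rz": 0, "jaw": 0},
  {"dx": 0, "dy": 0, "dz": 0.009, "rx": 0, "ry": 0, "rz": 0, "jaw": 0},
  {"dx": 0, "dy": 0, "dz": 0.011, "rx": 0, "ry": 0, "rz": 0, "jaw": 0},
  {"dx": 0, "dy": 0, "dz": 0.013, "rx": 0, "ry": 0, "rz": 0, "jaw": 0},
])

```text
t: 6.28
position: [0.4588, -0.1503, 0.0279]
orientation: [-2.167, 2.274, -0.003]
ft_force: [-0.1, 0.0, -0.5]
gripper_width: 0.0112
```

```bash
python3 - <<'E'
from h import *
p0,R0,s=pose(); print(p0,s["ft_force"],s["wrist_torque"],s["gripper_width"])
b=vision.snapshot("side"); w=vision.snapshot("wrist")
o=np.hstack([cv2.resize(w,(400,300)),cv2.resize(b[165:265,260:393],(400,300))]); cv2.imwrite("pics/low.png",o[:,:,::-1])
E
```

```text
[ 0.45882918 -0.15031158  0.02785747] [-0.05705982  0.02867347 -0.47815399] [ 0.02371075 -0.01302126  0.0427344 ] 0.011196456271151957
```

Not in contact yet, so I'll go down in 1 mm steps.

Request:
jog_arm([
  {"dx": 0, "dy": 0, "dz": 0.001, "rx": 0, "ry": 0, "rz": 0, "jaw": 0},
  {"dx": 0, "dy": 0, "dz": 0.002, "rx": 0, "ry": 0, "rz": 0, "jaw": 0},
  {"dx": 0, "dy": 0, "dz": 0.003, "rx": 0, "ry": 0, "rz": 0, "jaw": 0},
  {"dx": 0, "dy": 0, "dz": 0.004, "rx": 0, "ry": 0, "rz": 0, "jaw": 0},
  {"dx": 0, "dy": 0, "dz": 0.004, "rx": 0, "ry": 0, "rz": 0, "jaw": 0},
])

```text
t: 6.8
position: [0.4576, -0.15, 0.0225]
orientation: [2.167, -2.273, -0.0]
ft_force: [-0.2, -0.4, -0.8]
gripper_width: 0.0108
```

Request:
jog_arm([
  {"dx": 0, "dy": 0, "dz": 0.001, "rx": 0, "ry": 0, "rz": 0, "jaw": 0},
  {"dx": 0, "dy": 0, "dz": 0.001, "rx": 0, "ry": 0, "rz": 0, "jaw": 0},
  {"dx": 0, "dy": 0, "dz": 0.002, "rx": 0, "ry": 0, "rz": 0, "jaw": 0},
  {"dx": 0, "dy": 0, "dz": 0.002, "rx": 0, "ry": 0, "rz": 0, "jaw": 0},
  {"dx": 0, "dy": 0, "dz": 0.002, "rx": 0, "ry": 0, "rz": 0, "jaw": 0},
])

```text
t: 7.22
position: [0.4578, -0.15, 0.0208]
orientation: [2.167, -2.273, 0.0]
ft_force: [-0.7, 0.3, -0.5]
gripper_width: 0.0112
```

Request:
jog_arm([
  {"dx": 0, "dy": 0, "dz": 0.0005, "rx": 0, "ry": 0, "rz": 0, "jaw": 0},
  {"dx": 0, "dy": 0, "dz": 0.001, "rx": 0, "ry": 0, "rz": 0, "jaw": 0},
  {"dx": 0, "dy": 0, "dz": 0.001, "rx": 0, "ry": 0, "rz": 0, "jaw": 0},
  {"dx": 0, "dy": 0, "dz": 0.001, "rx": 0, "ry": 0, "rz": 0, "jaw": 0},
  {"dx": 0, "dy": 0, "dz": 0.001, "rx": 0, "ry": 0, "rz": 0, "jaw": 0},
])

```text
t: 7.63
position: [0.458, -0.1502, 0.0202]
orientation: [2.167, -2.274, 0.001]
ft_force: [-1.5, -0.6, 4.7]
gripper_width: 0.0112
```

```bash
python3 - <<'E'
from h import *
p0,R0,s=pose(); print(p0,s["ft_force"],s["wrist_torque"],s["gripper_width"])
b=vision.snapshot("side"); w=vision.snapshot("wrist")
o=np.hstack([cv2.resize(w,(400,300)),cv2.resize(b[165:265,260:393],(400,300))]); cv2.imwrite("pics/low2.png",o[:,:,::-1])
E
```

```text
[ 0.45795413 -0.15015401  0.02024721] [-1.53898734 -0.55506     4.73244903] [0.17400933 0.38327888 0.03616851] 0.01123725193594299
```

View pics/low2.png

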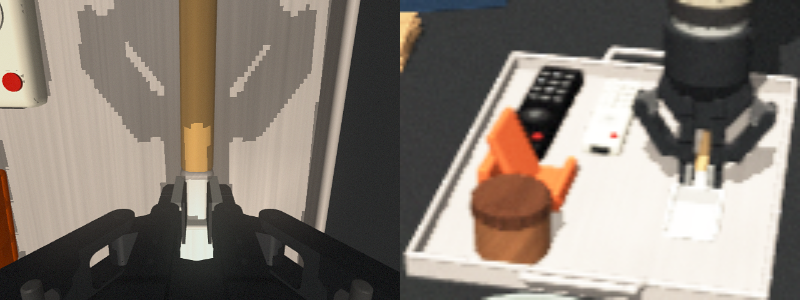

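The scoop is on the tray floor with 4.7 N of contact and free space around it. I'll release, go up, and move over to the handle (+x in the tool frame).

Request:
jog_arm([
  {"dx": 0, "dy": 0, "dz": 0, "rx": 0, "ry": 0, "rz": 0, "jaw": 0.02},
  {"dx": 0, "dy": 0, "dz": 0, "rx": 0, "ry": 0, "rz": 0, "jaw": 0.03},
  {"dx": 0, "dy": 0, "dz": 0, "rx": 0, "ry": 0, "rz": 0, "jaw": 0.04},
  {"dx": 0, "dy": 0, "dz": 0, "rx": 0, "ry": 0, "rz": 0, "jaw": 0.045},
  {"dx": 0, "dy": 0, "dz": 0, "rx": 0, "ry": 0, "rz": 0, "jaw": 0.045},
])

```text
t: 8.15
position: [0.4577, -0.15, 0.0196]
orientation: [2.167, -2.273, -0.0]
ft_force: [0.9, 0.4, 0.5]
gripper_width: 0.0448
```

Request:
jog_arm([
  {"dx": 0, "dy": 0, "dz": -0.02, "rx": 0, "ry": 0, "rz": 0, "jaw": 0.045},
  {"dx": 0, "dy": 0, "dz": -0.05, "rx": 0, "ry": 0, "rz": 0, "jaw": 0.045},
  {"dx": 0.02, "dy": 0, "dz": -0.08, "rx": 0, "ry": 0, "rz": 0, "jaw": 0.045},
  {"dx": 0.05, "dy": 0, "dz": -0.1, "rx": 0, "ry": 0, "rz": 0, "jaw": 0.045},
  {"dx": 0.08, "dy": 0, "dz": -0.1, "rx": 0, "ry": 0, "rz": 0, "jaw": 0.045},
])

```text
t: 8.57
position: [0.4563, -0.2313, 0.1247]
orientation: [-2.169, 2.271, -0.011]
ft_force: [1.6, -0.3, -0.1]
gripper_width: 0.0451
```

Request:
jog_arm([
  {"dx": 0.03, "dy": 0, "dz": 0, "rx": 0, "ry": 0, "rz": 0, "jaw": 0.045},
  {"dx": 0.048, "dy": 0, "dz": 0, "rx": 0, "ry": 0, "rz": 0, "jaw": 0.045},
  {"dx": 0.048, "dy": 0, "dz": 0, "rx": 0, "ry": 0, "rz": 0, "jaw": 0.045},
  {"dx": 0.048, "dy": 0, "dz": 0, "rx": 0, "ry": 0, "rz": 0, "jaw": 0.045},
  {"dx": 0.048, "dy": 0, "dz": 0, "rx": 0, "ry": 0, "rz": 0, "jaw": 0.045},
])

```text
t: 8.98
position: [0.4515, -0.2772, 0.1195]
orientation: [2.167, -2.273, -0.002]
ft_force: [0.3, 0.2, 0.5]
gripper_width: 0.0449
```

```bash
python3 - <<'E'
from h import *
p0,R0,s=pose(); print(p0,s["q"],s["ft_force"],s["gripper_width"])
# expected handle axis points, top at z=.022
pn=np.array([.458,-.15,0]); ly=np.array([0.0477,.9989,0])
w=vision.snapshot("wrist"); b=vision.snapshot("top"); cv2.imwrite("pics/topB.png",b[:,:,::-1])
cv2.imwrite("pics/wB.png",w[:,:,::-1])
for x in (0,.038): print("top",x,proj("top",pn+ly*(x-.166)+[0,0,.022]),proj("wrist",pn+ly*(x-.166)+[0,0,.022]))
o=np.hstack([cv2.resize(w,(400,300)),np.zeros((300,400,3),np.uint8)]); o=np.vstack([o,np.hstack([cv2.resize(b[185:279,180:305],(400,300),interpolation=cv2.INTER_CUBIC),cv2.resize(b[200:320,390:550],(400,300))])]); cv2.imwrite("pics/B.png",o[:,:,::-1])
E
```

```text
[ 0.45145098 -0.27716232  0.11945387] [-5.50301281e-01  1.65493640e-01 -2.70735655e-01  1.13581662e+00
 -5.69833879e-04 -2.07312997e+00] [0.25702278 0.17689993 0.49696568] 0.04493036789175336
top 0 [514.89925121 284.7905795 ] [313.43053824 177.33091844]
top 0.038 [495.50667186 284.14057725] [313.42764121 242.49398524]
```

View pics/B.png

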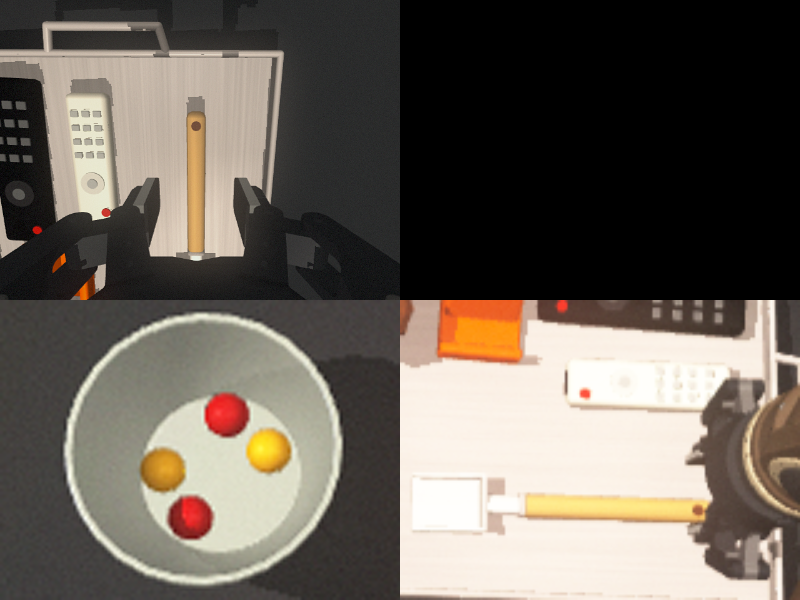

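The handle end is at wrist pixel (315,179) against (313,177) predicted, so the scoop lies flat where intended and the TCP is over the 38 mm point. The chocolates leave a gap on the bowl's far-left side. I'll descend, grip and lift.

Request:
jog_arm([
  {"dx": 0, "dy": 0.001, "dz": 0.03, "rx": 0, "ry": 0, "rz": 0, "jaw": 0.045},
  {"dx": 0, "dy": 0.001, "dz": 0.065, "rx": 0, "ry": 0, "rz": 0, "jaw": 0.045},
  {"dx": 0, "dy": 0.001, "dz": 0.09, "rx": 0, "ry": 0, "rz": 0, "jaw": 0.045},
  {"dx": 0, "dy": 0.001, "dz": 0.099, "rx": 0, "ry": 0, "rz": 0, "jaw": 0.045},
  {"dx": 0, "dy": 0.001, "dz": 0.099, "rx": 0, "ry": 0, "rz": 0, "jaw": 0.045},
])

```text
t: 9.5
position: [0.4491, -0.2759, 0.0186]
orientation: [2.168, -2.271, -0.007]
ft_force: [-0.5, 0.8, 0.7]
gripper_width: 0.0449
```

Request:
jog_arm([
  {"dx": 0, "dy": 0, "dz": 0, "rx": 0, "ry": 0, "rz": 0, "jaw": 0.03},
  {"dx": 0, "dy": 0, "dz": 0, "rx": 0, "ry": 0, "rz": 0, "jaw": 0.02},
  {"dx": 0, "dy": 0, "dz": 0, "rx": 0, "ry": 0, "rz": 0, "jaw": 0},
  {"dx": 0, "dy": 0, "dz": 0, "rx": 0, "ry": 0, "rz": 0, "jaw": 0},
  {"dx": 0, "dy": 0, "dz": 0, "rx": 0, "ry": 0, "rz": 0, "jaw": 0},
], squeeze=110)

```text
t: 9.92
position: [0.452, -0.2784, 0.0232]
orientation: [-2.167, 2.274, -0.006]
ft_force: [0.0, 1.6, 6.8]
gripper_width: 0.0152
```

Request:
jog_arm([
  {"dx": 0, "dy": 0, "dz": -0.005, "rx": 0, "ry": 0, "rz": 0, "jaw": 0},
  {"dx": 0, "dy": 0, "dz": -0.025, "rx": 0, "ry": 0, "rz": 0, "jaw": 0},
  {"dx": 0, "dy": 0, "dz": -0.06, "rx": 0, "ry": 0, "rz": 0, "jaw": 0},
  {"dx": 0, "dy": 0, "dz": -0.1, "rx": 0, "ry": 0, "rz": 0, "jaw": 0},
  {"dx": 0, "dy": 0, "dz": -0.14, "rx": 0, "ry": 0, "rz": 0, "jaw": 0},
])

```text
t: 10.33
position: [0.4502, -0.2775, 0.1629]
orientation: [2.167, -2.273, -0.0]
ft_force: [0.8, -0.4, -1.9]
gripper_width: 0.0147
```

```bash
cat > fin.py <<'E'
from h import *
# final scoop geometry: mouth direction az, tilt th, TCP is .038 along, height hh above underside
def goal(az,th,bc,mr=.043,mz=.010,b=.039,hh=.0155,up=0,back=0):
    a=np.array([np.cos(az),np.sin(az),0]); u=np.cos(th)*a-np.array([0,0,np.sin(th)]); n=np.sin(th)*a+np.array([0,0,np.cos(th)])
    m=np.array([*bc,0])+a*mr+[0,0,mz]
    return m-u*(.235-b)+n*hh-u*back+[0,0,up],frame(-n,-u)
E
python3 - <<'E'
from fin import *
from scipy.spatial.transform import Slerp
T=lambda u,v:(u/3.2+180-.35,v/3.19+185-94*300/300/3.19*0-300/3.19-.35)
bc=np.array([.551,.2095])
for c in ((227,414),(269,450),(162,469),(190,517)):
    w=onz("top",T(*c),.022); d=w[:2]-bc; print("choc",w.round(3),d.round(3),np.degrees(np.arctan2(d[1],d[0])).round(),np.linalg.norm(d).round(3))
f=[onz("top",T(221+78*np.cos(t),473+79*np.sin(t)),.008) for t in np.arange(0,6.28,.5)]; print("floor c",np.mean(f,0))
p0,R0,s=pose(); print(p0,s["q"],s["ft_force"],s["wrist_torque"],s["gripper_width"])
g=goal(np.radians(40),np.radians(34.3),bc); h=goal(np.radians(40),np.radians(34.3),bc,up=.11); print(g[0],h[0])
sl=Slerp([0,1],R.concatenate([R0,h[1]])); p,r=p0,R0
for a in (.25,.5,.75,1):
    w=p0+(h[0]-p0)*a
    d,v=delta(p,r,w,sl(a)); print(d.round(3),v.round(3),np.linalg.norm(d),np.linalg.norm(v)); p=p+r.apply(d.round(3)); r=r*R.from_rotvec(v.round(3))
E
```

```text
choc [0.587 0.204 0.022] [ 0.036 -0.006] -9.0 0.036
choc [0.564 0.178 0.022] [ 0.013 -0.032] -69.0 0.034
choc [0.552 0.244 0.022] [0.001 0.035] 88.0 0.035
choc [0.522 0.227 0.022] [-0.029  0.017] 150.0 0.034
floor c [0.55238104 0.20753679 0.008     ]
[ 0.45018633 -0.27747772  0.16289282] [-5.51748663e-01  1.45815682e-01 -1.97002241e-01  1.22855569e+00
 -1.15511929e-03 -2.07448822e+00] [ 0.81731181 -0.39920484 -1.85721231] [-0.11096312 -0.07101426 -0.00249081] 0.014673776851596912
[0.46659675 0.13867727 0.13325563] [0.46659675 0.13867727 0.24325563]
[-0.104  0.001 -0.02 ] [-0.062  0.141  0.2  ] 0.10604555624824644 0.2520689389829695
[-0.098  0.023 -0.034] [-0.061  0.14   0.2  ] 0.10619613928952408 0.2516448489439035
[-0.086  0.044 -0.044] [-0.061  0.141  0.2  ] 0.10595140395483203 0.25197444314850664
[-0.068  0.062 -0.053] [-0.062  0.141  0.2  ] 0.10584857108152192 0.2518811823062612
```

The chocolates lie at azimuths -9, -69, 88 and 150 degrees round the bowl centre. The widest gap is at 220 degrees, so the pan mouth goes there and the handle leans out at 40 degrees. I'll turn the scoop high above everything on the way.

```bash
python3 - <<'E'
from fin import *
bc=np.array([.5515,.2088]); az=np.radians(-140); th=np.radians(35)
g=goal(az,th,bc,mr=.040,mz=.009,hh=.018); h=goal(az,th,bc,mr=.040,mz=.009,hh=.018,up=.12); print(g[0],h[0])
p,r,s=pose(); lev=goal(az,0,bc)[1]
yaw0=np.arctan2(*(-r.as_matrix()[:2,0])[::-1]); print(np.degrees(yaw0)); tot=yaw0-az
way=[(.42,-.16,.27),(.41,-.04,.31),(.42,.05,.31),(.45,.12,.31),(.51,.18,.31),(.58,.24,.31),(.65,.29,.31)]
for i,w in enumerate(way):
    y=yaw0-tot*(i+1)/7; tr=goal(y,0,bc)[1]
    d,v=delta(p,r,np.array(w),tr); print(d.round(3),v.round(3),np.linalg.norm(d).round(3)); p=p+r.apply(d.round(3)); r=r*R.from_rotvec(v.round(3))
d,v=delta(p,r,*h); print("tilt",d.round(3),v.round(3))
E
```

```text
[0.63594064 0.27965411 0.13616572] [0.63594064 0.27965411 0.25616572]
87.24659155149725
[-0.116  0.036 -0.107] [ 0.001 -0.001  0.567] 0.162
[-0.092  0.077 -0.04 ] [-0.     0.     0.566] 0.127
[-0.043  0.08  -0.   ] [-0.     0.     0.567] 0.091
[-0.018  0.074 -0.   ] [0.    0.    0.566] 0.076
[-0.003  0.085 -0.   ] [0.    0.    0.567] 0.085
[ 0.04   0.083 -0.   ] [0.    0.    0.567] 0.092
[ 0.068  0.052 -0.   ] [ 0.    -0.     0.566] 0.086
tilt [-0.017 -0.002  0.054] [0.    0.611 0.   ]
```

Request:
jog_arm([
  {"dx": -0.01, "dy": 0.003, "dz": -0.03, "rx": 0, "ry": 0, "rz": 0.113, "jaw": 0},
  {"dx": -0.04, "dy": 0.012, "dz": -0.06, "rx": 0, "ry": 0, "rz": 0.227, "jaw": 0},
  {"dx": -0.065, "dy": 0.02, "dz": -0.085, "rx": 0, "ry": 0, "rz": 0.34, "jaw": 0},
  {"dx": -0.09, "dy": 0.028, "dz": -0.1, "rx": 0, "ry": 0, "rz": 0.454, "jaw": 0},
  {"dx": -0.116, "dy": 0.036, "dz": -0.107, "rx": 0, "ry": 0, "rz": 0.567, "jaw": 0},
])

```text
t: 10.75
position: [0.4207, -0.1595, 0.2716]
orientation: [-1.435, 2.792, -0.007]
ft_force: [1.0, 1.1, -1.1]
gripper_width: 0.0149
```

Request:
jog_arm([
  {"dx": -0.018, "dy": 0.015, "dz": -0.008, "rx": 0, "ry": 0, "rz": 0.113, "jaw": 0},
  {"dx": -0.037, "dy": 0.031, "dz": -0.016, "rx": 0, "ry": 0, "rz": 0.227, "jaw": 0},
  {"dx": -0.055, "dy": 0.046, "dz": -0.024, "rx": 0, "ry": 0, "rz": 0.34, "jaw": 0},
  {"dx": -0.074, "dy": 0.062, "dz": -0.032, "rx": 0, "ry": 0, "rz": 0.454, "jaw": 0},
  {"dx": -0.092, "dy": 0.077, "dz": -0.04, "rx": 0, "ry": 0, "rz": 0.566, "jaw": 0},
])

```text
t: 11.17
position: [0.4101, -0.0393, 0.3091]
orientation: [-0.599, 3.083, -0.002]
ft_force: [1.0, 0.6, -0.7]
gripper_width: 0.0148
```

Request:
jog_arm([
  {"dx": -0.009, "dy": 0.016, "dz": 0, "rx": 0, "ry": 0, "rz": 0.113, "jaw": 0},
  {"dx": -0.017, "dy": 0.032, "dz": 0, "rx": 0, "ry": 0, "rz": 0.227, "jaw": 0},
  {"dx": -0.026, "dy": 0.048, "dz": 0, "rx": 0, "ry": 0, "rz": 0.34, "jaw": 0},
  {"dx": -0.034, "dy": 0.064, "dz": 0, "rx": 0, "ry": 0, "rz": 0.454, "jaw": 0},
  {"dx": -0.043, "dy": 0.08, "dz": 0, "rx": 0, "ry": 0, "rz": 0.567, "jaw": 0},
])

```text
t: 11.58
position: [0.4197, 0.0507, 0.3087]
orientation: [0.287, 3.128, -0.001]
ft_force: [-0.3, -0.3, -2.1]
gripper_width: 0.0151
```

Request:
jog_arm([
  {"dx": -0.004, "dy": 0.015, "dz": 0, "rx": 0, "ry": 0, "rz": 0.113, "jaw": 0},
  {"dx": -0.007, "dy": 0.03, "dz": 0, "rx": 0, "ry": 0, "rz": 0.227, "jaw": 0},
  {"dx": -0.011, "dy": 0.045, "dz": 0, "rx": 0, "ry": 0, "rz": 0.34, "jaw": 0},
  {"dx": -0.014, "dy": 0.06, "dz": 0, "rx": 0, "ry": 0, "rz": 0.454, "jaw": 0},
  {"dx": -0.018, "dy": 0.074, "dz": 0, "rx": 0, "ry": 0, "rz": 0.566, "jaw": 0},
])

```text
t: 12.0
position: [0.4507, 0.1203, 0.3085]
orientation: [1.148, 2.924, -0.0]
ft_force: [-0.4, -1.4, -1.6]
gripper_width: 0.0146
```

```bash
python3 - <<'E'
from fin import *
p,r,s=pose(); print(p,s["q"],s["qvel"].round(2),s["gripper_width"],r.apply([1,0,0]))
E
```

```text
[0.45074715 0.12034172 0.30849595] [ 2.61158317e-01  2.33715872e-02 -1.25415322e-02  1.53452113e+00
 -4.32298330e-04  1.00976812e+00] [ 0.28  0.22  0.22  0.   -0.    1.61] 0.014569193634328284 [-7.32635593e-01  6.80620876e-01 -5.58677586e-04]
```

On track. Next are the last three turns and the tilt.

Request:
jog_arm([
  {"dx": -0.001, "dy": 0.017, "dz": 0, "rx": 0, "ry": 0, "rz": 0.113, "jaw": 0},
  {"dx": -0.001, "dy": 0.034, "dz": 0, "rx": 0, "ry": 0, "rz": 0.227, "jaw": 0},
  {"dx": -0.002, "dy": 0.051, "dz": 0, "rx": 0, "ry": 0, "rz": 0.34, "jaw": 0},
  {"dx": -0.002, "dy": 0.068, "dz": 0, "rx": 0, "ry": 0, "rz": 0.454, "jaw": 0},
  {"dx": -0.003, "dy": 0.085, "dz": 0, "rx": 0, "ry": 0, "rz": 0.567, "jaw": 0},
])

```text
t: 12.42
position: [0.5108, 0.1807, 0.3084]
orientation: [1.921, 2.486, 0.0]
ft_force: [-0.1, 0.0, -0.6]
gripper_width: 0.0148
```

Request:
jog_arm([
  {"dx": 0.008, "dy": 0.017, "dz": 0, "rx": 0, "ry": 0, "rz": 0.113, "jaw": 0},
  {"dx": 0.016, "dy": 0.033, "dz": 0, "rx": 0, "ry": 0, "rz": 0.227, "jaw": 0},
  {"dx": 0.024, "dy": 0.05, "dz": 0, "rx": 0, "ry": 0, "rz": 0.34, "jaw": 0},
  {"dx": 0.032, "dy": 0.066, "dz": 0, "rx": 0, "ry": 0, "rz": 0.454, "jaw": 0},
  {"dx": 0.04, "dy": 0.083, "dz": 0, "rx": 0, "ry": 0, "rz": 0.567, "jaw": 0},
])

```text
t: 12.83
position: [0.5808, 0.2407, 0.3083]
orientation: [2.539, 1.849, 0.0]
ft_force: [0.8, 0.0, -0.2]
gripper_width: 0.0153
```

Request:
jog_arm([
  {"dx": 0.014, "dy": 0.01, "dz": 0, "rx": 0, "ry": 0, "rz": 0.113, "jaw": 0},
  {"dx": 0.027, "dy": 0.021, "dz": 0, "rx": 0, "ry": 0, "rz": 0.227, "jaw": 0},
  {"dx": 0.041, "dy": 0.031, "dz": 0, "rx": 0, "ry": 0, "rz": 0.34, "jaw": 0},
  {"dx": 0.054, "dy": 0.042, "dz": 0, "rx": 0, "ry": 0, "rz": 0.454, "jaw": 0},
  {"dx": 0.068, "dy": 0.052, "dz": 0, "rx": 0, "ry": 0, "rz": 0.566, "jaw": 0},
])

```text
t: 13.25
position: [0.651, 0.2896, 0.3082]
orientation: [2.955, 1.066, 0.0]
ft_force: [-0.1, -0.4, 0.3]
gripper_width: 0.015
```

Request:
jog_arm([
  {"dx": -0.003, "dy": 0, "dz": 0.0, "rx": 0, "ry": 0.12, "rz": 0, "jaw": 0},
  {"dx": -0.006, "dy": 0, "dz": 0.01, "rx": 0, "ry": 0.24, "rz": 0, "jaw": 0},
  {"dx": -0.01, "dy": -0.001, "dz": 0.02, "rx": 0, "ry": 0.36, "rz": 0, "jaw": 0},
  {"dx": -0.014, "dy": -0.001, "dz": 0.03, "rx": 0, "ry": 0.48, "rz": 0, "jaw": 0},
  {"dx": -0.017, "dy": -0.002, "dz": 0.04, "rx": 0, "ry": 0.6, "rz": 0, "jaw": 0},
])

```text
t: 13.67
position: [0.637, 0.2801, 0.2696]
orientation: [-2.697, -0.982, -0.733]
ft_force: [1.2, 0.7, -0.9]
gripper_width: 0.015
```

Request:
jog_arm([
  {"dx": 0, "dy": 0, "dz": 0, "rx": 0, "ry": 0, "rz": 0, "jaw": 0},
  {"dx": 0, "dy": 0, "dz": 0, "rx": 0, "ry": 0, "rz": 0, "jaw": 0},
  {"dx": 0, "dy": 0, "dz": 0, "rx": 0, "ry": 0, "rz": 0, "jaw": 0},
  {"dx": 0, "dy": 0, "dz": 0, "rx": 0, "ry": 0, "rz": 0, "jaw": 0},
  {"dx": 0, "dy": 0, "dz": 0, "rx": 0, "ry": 0, "rz": 0, "jaw": 0},
])

```text
t: 14.08
position: [0.6402, 0.2817, 0.2736]
orientation: [-2.699, -0.984, -0.732]
ft_force: [0.4, 0.3, -1.4]
gripper_width: 0.0149
```

```bash
python3 - <<'E'
from fin import *
bc=np.array([.5515,.2088]); az=np.radians(-140); th=np.radians(35)
p,r,s=pose(); print(p,s["q"],s["qvel"].round(2),s["gripper_width"])
print([delta(p,r,*goal(az,th,bc,mr=.040,mz=.009,hh=.018,up=k)) for k in (.12,.04,0)])
w=vision.snapshot("wrist"); b=vision.snapshot("side")
# predicted scoop pts from tool pose
u=-r.apply([1,0,0]);n=-r.apply([0,0,1]); o=p-u*.039-n*.018
for x,y,h in((.235,.023,.0015),(.235,-.023,.0015),(.0,0,.018),(.15,0,.018)): 
    q=o+u*x+n*h+np.cross(n,u)*y; print(x,"side",proj("side",q).round(1),"wrist",proj("wrist",q).round(1))
o=np.hstack([cv2.resize(w,(400,300)),cv2.resize(b[165:345,200:440],(400,300))]); cv2.imwrite("pics/hov.png",o[:,:,::-1])
E
```

```text
[0.6401541  0.28167394 0.2735832 ] [ 0.34474443  0.06679195 -0.16736067  0.83425485  0.17408129  2.83213167] [ 0.    0.01 -0.02 -0.01 -0.   -0.  ] 0.01485423101139531
[(array([-0.0127, -0.0012,  0.0127]), array([0.0016, 0.0816, 0.0014])), (array([-0.0531, -0.0014,  0.0818]), array([0.0016, 0.0816, 0.0014])), (array([-0.0733, -0.0014,  0.1163]), array([0.0016, 0.0816, 0.0014]))]
0.235 side [314.7 244.2] wrist [360.4 651.2]
0.235 side [327.1 255.8] wrist [270.9 651.2]
0.0 side [218.2 219.2] wrist [315.9 207.1]
0.15 side [290.7 235.2] wrist [315.8 559.7]
```

View pics/hov.png

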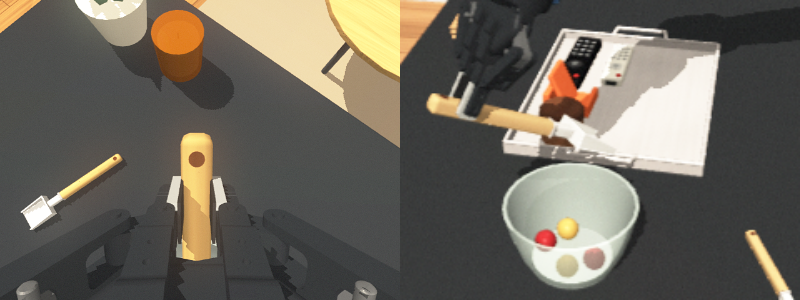

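The wrist view shows the handle end at (315,216) in full-size pixels, so it's centred, and the side view shows the pan heading into the bowl past the unchanged chocolates. I'll lower until the mouth is just above them.

Request:
jog_arm([
  {"dx": -0.011, "dy": 0, "dz": 0.014, "rx": 0, "ry": 0.027, "rz": 0, "jaw": 0},
  {"dx": -0.024, "dy": -0.001, "dz": 0.034, "rx": 0, "ry": 0.054, "rz": 0, "jaw": 0},
  {"dx": -0.037, "dy": -0.001, "dz": 0.055, "rx": 0, "ry": 0.082, "rz": 0, "jaw": 0},
  {"dx": -0.047, "dy": -0.001, "dz": 0.072, "rx": 0, "ry": 0.082, "rz": 0, "jaw": 0},
  {"dx": -0.053, "dy": -0.001, "dz": 0.082, "rx": 0, "ry": 0.082, "rz": 0, "jaw": 0},
])

```text
t: 14.6
position: [0.6319, 0.2777, 0.1683]
orientation: [-2.65, -0.964, -0.823]
ft_force: [-1.1, -0.3, -1.9]
gripper_width: 0.0149
```

Request:
jog_arm([
  {"dx": 0, "dy": 0, "dz": 0, "rx": 0, "ry": 0, "rz": 0, "jaw": 0},
  {"dx": 0, "dy": 0, "dz": 0, "rx": 0, "ry": 0, "rz": 0, "jaw": 0},
  {"dx": 0, "dy": 0, "dz": 0, "rx": 0, "ry": 0, "rz": 0, "jaw": 0},
  {"dx": 0, "dy": 0, "dz": 0, "rx": 0, "ry": 0, "rz": 0, "jaw": 0},
  {"dx": 0, "dy": 0, "dz": 0, "rx": 0, "ry": 0, "rz": 0, "jaw": 0},
])

```text
t: 15.02
position: [0.6334, 0.2782, 0.1728]
orientation: [-2.647, -0.964, -0.83]
ft_force: [-0.2, -0.7, -1.4]
gripper_width: 0.0145
```

```bash
python3 - <<'E'
from fin import *
bc=np.array([.5515,.2088]); az=np.radians(-140); th=np.radians(35)
p,r,s=pose(); print(p,s["ft_force"],s["wrist_torque"],s["gripper_width"])
print([delta(p,r,*goal(az,th,bc,mr=.040,mz=.009,hh=.018,up=k)) for k in (.02,0)],"down",r.inv().apply([0,0,-1]))
b=vision.snapshot("side"); t=vision.snapshot("top")
u=-r.apply([1,0,0]);n=-r.apply([0,0,1]); o=p-u*.039-n*.018
V=b.copy()
for x,y,h in((.235,.023,0),(.235,-.023,0),(.178,.023,.02),(.178,-.023,.02),(0,.009,.018),(0,-.009,.018),(0,.009,0),(0,-.009,0),(.15,.009,.018),(.15,-.009,.018),(.086,0,0)):
    q=o+u*x+n*h+np.cross(n,u)*y; 
    for im,c in((b,"side"),(t,"top")): cv2.drawMarker(im,tuple(int(round(k)) for k in proj(c,q)),(0,255,0),cv2.MARKER_CROSS,3,1)
I=cv2.INTER_NEAREST
o=np.hstack([cv2.resize(b[225:345,205:365],None,fx=3,fy=3,interpolation=I),cv2.resize(t[155:275,190:296],None,fx=3,fy=3,interpolation=I)]); cv2.imwrite("pics/pre.png",o[:,:,::-1]); print(o.shape)
E
```

```text
[0.63341045 0.27818518 0.17281107] [-0.22572988 -0.65233427 -1.37798548] [-0.38164398  0.45345182 -0.00492458] 0.014537281168841574
[(array([-0.0071,  0.0005,  0.0153]), array([0.0005, 0.0031, 0.0003])), (array([-0.0186,  0.0005,  0.0317]), array([0.0005, 0.0031, 0.0003]))] down [-5.71041600e-01 -5.87940749e-04  8.20920913e-01]
(360, 798, 3)
```

Request:
jog_arm([
  {"dx": -0.001, "dy": 0, "dz": 0.004, "rx": 0, "ry": 0, "rz": 0, "jaw": 0},
  {"dx": -0.003, "dy": 0, "dz": 0.007, "rx": 0, "ry": 0, "rz": 0, "jaw": 0},
  {"dx": -0.005, "dy": 0, "dz": 0.011, "rx": 0, "ry": 0, "rz": 0, "jaw": 0},
  {"dx": -0.007, "dy": 0, "dz": 0.015, "rx": 0, "ry": 0, "rz": 0, "jaw": 0},
  {"dx": -0.007, "dy": 0, "dz": 0.015, "rx": 0, "ry": 0, "rz": 0, "jaw": 0},
])

```text
t: 15.53
position: [0.6338, 0.2794, 0.1526]
orientation: [-2.649, -0.964, -0.824]
ft_force: [-0.7, 0.1, -1.4]
gripper_width: 0.0151
```

Request:
jog_arm([
  {"dx": -0.001, "dy": 0, "dz": 0.0015, "rx": 0, "ry": 0, "rz": 0, "jaw": 0},
  {"dx": -0.002, "dy": 0, "dz": 0.003, "rx": 0, "ry": 0, "rz": 0, "jaw": 0},
  {"dx": -0.003, "dy": 0, "dz": 0.0045, "rx": 0, "ry": 0, "rz": 0, "jaw": 0},
  {"dx": -0.004, "dy": 0, "dz": 0.006, "rx": 0, "ry": 0, "rz": 0, "jaw": 0},
  {"dx": -0.004, "dy": 0, "dz": 0.006, "rx": 0, "ry": 0, "rz": 0, "jaw": 0},
])

```text
t: 15.95
position: [0.6344, 0.2796, 0.1469]
orientation: [-2.649, -0.964, -0.826]
ft_force: [0.3, -0.3, -0.2]
gripper_width: 0.0151
```

```bash
python3 - <<'E'
from fin import *
bc=np.array([.5515,.2088]); az=np.radians(-140); th=np.radians(35)
p,r,s=pose(); print(p,s["ft_force"],s["wrist_torque"],s["gripper_width"])
print(delta(p,r,*goal(az,th,bc,mr=.040,mz=.009,hh=.018,up=0)))
E
```

```text
[0.63442368 0.27957818 0.14689399] [ 0.31273404 -0.26176025 -0.17344058] [-0.3607453   0.41430108 -0.02064023] 0.015105394043556049
(array([-0.0051,  0.0009,  0.0095]), array([-0.0004,  0.0059, -0.0004]))
```

Request:
jog_arm([
  {"dx": -0.0006, "dy": 0, "dz": 0.0008, "rx": 0, "ry": 0, "rz": 0, "jaw": 0},
  {"dx": -0.0012, "dy": 0, "dz": 0.0017, "rx": 0, "ry": 0, "rz": 0, "jaw": 0},
  {"dx": -0.0018, "dy": 0, "dz": 0.0025, "rx": 0, "ry": 0, "rz": 0, "jaw": 0},
  {"dx": -0.0023, "dy": 0, "dz": 0.0033, "rx": 0, "ry": 0, "rz": 0, "jaw": 0},
  {"dx": -0.0023, "dy": 0, "dz": 0.0033, "rx": 0, "ry": 0, "rz": 0, "jaw": 0},
])

```text
t: 16.37
position: [0.6345, 0.2796, 0.1431]
orientation: [-2.648, -0.964, -0.827]
ft_force: [-0.6, 0.5, 0.2]
gripper_width: 0.0145
```

Request:
jog_arm([
  {"dx": -0.0006, "dy": 0, "dz": 0.0008, "rx": 0, "ry": 0, "rz": 0, "jaw": 0},
  {"dx": -0.0012, "dy": 0, "dz": 0.0017, "rx": 0, "ry": 0, "rz": 0, "jaw": 0},
  {"dx": -0.0018, "dy": 0, "dz": 0.0025, "rx": 0, "ry": 0, "rz": 0, "jaw": 0},
  {"dx": -0.0018, "dy": 0, "dz": 0.0025, "rx": 0, "ry": 0, "rz": 0, "jaw": 0},
  {"dx": -0.0018, "dy": 0, "dz": 0.0025, "rx": 0, "ry": 0, "rz": 0, "jaw": 0},
])

```text
t: 16.78
position: [0.6347, 0.2798, 0.1406]
orientation: [-2.648, -0.964, -0.828]
ft_force: [-1.7, 0.5, 1.2]
gripper_width: 0.015
```

```bash
python3 - <<'E'
from fin import *
bc=np.array([.5515,.2088]); az=np.radians(-140); th=np.radians(35)
p,r,s=pose(); print(p,s["ft_force"],s["wrist_torque"],s["gripper_width"])
print(delta(p,r,*goal(az,th,bc,mr=.040,mz=.009,hh=.018,up=0)))
E
```

```text
[0.63466599 0.2797514  0.14055079] [-1.72935543  0.54110266  1.1922152 ] [-0.36596576  0.65364701  0.02406354] 0.015049855222363368
(array([-0.0017,  0.0009,  0.0041]), array([-0.0003,  0.0049, -0.0002]))
```

Request:
jog_arm([
  {"dx": -0.0003, "dy": 0, "dz": 0.0005, "rx": 0, "ry": 0, "rz": 0, "jaw": 0},
  {"dx": -0.0006, "dy": 0, "dz": 0.001, "rx": 0, "ry": 0, "rz": 0, "jaw": 0},
  {"dx": -0.0008, "dy": 0, "dz": 0.0018, "rx": 0, "ry": 0, "rz": 0, "jaw": 0},
  {"dx": -0.0008, "dy": 0, "dz": 0.0018, "rx": 0, "ry": 0, "rz": 0, "jaw": 0},
  {"dx": -0.0008, "dy": 0, "dz": 0.0018, "rx": 0, "ry": 0, "rz": 0, "jaw": 0},
])

```text
t: 17.2
position: [0.6352, 0.2801, 0.1389]
orientation: [-2.648, -0.964, -0.828]
ft_force: [-0.7, 1.5, 3.5]
gripper_width: 0.0149
```

```bash
python3 - <<'E'
from fin import *
bc=np.array([.5515,.2088]); az=np.radians(-140); th=np.radians(35)
p,r,s=pose(); print(p,s["ft_force"],s["wrist_torque"],s["gripper_width"])
print(delta(p,r,*goal(az,th,bc,mr=.040,mz=.009,hh=.018,up=0)))
b=vision.snapshot("side"); t=vision.snapshot("top")
# choc blobs by colour, before/after, printed
def blobs(im,box):
    y0,y1,x0,x1=box; h=cv2.cvtColor(im[y0:y1,x0:x1],cv2.COLOR_RGB2HSV); out=[]
    for nm,lo,hi in(("red",(0,150,90),(6,255,255)),("gold",(18,170,120),(30,255,255))):
        n,_,st,ce=cv2.connectedComponentsWithStats(cv2.inRange(h,lo,hi)); out+=[(nm,int(st[i,4]),(ce[i]+[x0,y0]).round(1).tolist()) for i in range(1,n) if st[i,4]>8]
    return out
for n,im in(("top",t),("topB",cv2.imread("pics/topB.png")[:,:,::-1].copy())): print(n,blobs(im,(190,278,200,290)))
for n,im in(("side",b),("side0",cv2.imread("pics/side0.png")[:,:,::-1].copy())): print(n,blobs(im,(265,338,262,345)))
I=cv2.INTER_NEAREST
o=np.hstack([cv2.resize(b[225:345,205:365],None,fx=3,fy=3,interpolation=I),cv2.resize(t[155:275,190:296],None,fx=3,fy=3,interpolation=I)]); cv2.imwrite("pics/pre2.png",o[:,:,::-1])
E
```

```text
[0.63518705 0.28013346 0.13893275] [-0.74981487  1.47041036  3.46035329] [-0.1957748   0.51541333 -0.02338818] 0.014934558392575424
(array([-0.0014,  0.0009,  0.0024]), array([-0.0002,  0.0043,  0.    ]))
top []
topB [('red', 142, [250.4, 220.5]), ('red', 135, [239.1, 252.9]), ('gold', 134, [263.4, 231.9]), ('gold', 130, [230.5, 237.8])]
side [('red', 67, [287.5, 307.9])]
side0 [('red', 59, [287.2, 308.0])]
```

Request:
jog_arm([
  {"dx": -0.0003, "dy": 0, "dz": 0.0005, "rx": 0, "ry": 0, "rz": 0, "jaw": 0},
  {"dx": -0.0006, "dy": 0, "dz": 0.001, "rx": 0, "ry": 0, "rz": 0, "jaw": 0},
  {"dx": -0.0008, "dy": 0, "dz": 0.0014, "rx": 0, "ry": 0, "rz": 0, "jaw": 0},
  {"dx": -0.0008, "dy": 0, "dz": 0.0014, "rx": 0, "ry": 0, "rz": 0, "jaw": 0},
  {"dx": -0.0008, "dy": 0, "dz": 0.0014, "rx": 0, "ry": 0, "rz": 0, "jaw": 0},
])

```text
t: 17.72
position: [0.6356, 0.2804, 0.1378]
orientation: [-2.647, -0.964, -0.83]
ft_force: [0.4, 1.7, 6.1]
gripper_width: 0.0146
```

```bash
python3 - <<'E'
from fin import *
p,r,s=pose(); print(p,s["ft_force"],s["wrist_torque"],s["gripper_width"])
b=vision.snapshot("side"); I=cv2.INTER_CUBIC
u=-r.apply([1,0,0]);n=-r.apply([0,0,1]); o=p-u*.039-n*.018; m=b.copy()
for x,y,h in((.235,.023,0),(.235,-.023,0),(.178,.023,.02),(.178,-.023,.02),(0,.009,.018),(0,-.009,.018),(0,-.009,0),(.15,.009,.018),(.15,-.009,.018)):
    cv2.circle(m,tuple(int(round(k)) for k in proj("side",o+u*x+n*h+np.cross(n,u)*y)),1,(0,255,0),-1)
c=lambda q:cv2.resize(q[235:345,215:360],None,fx=2.75,fy=2.75,interpolation=I)
cv2.imwrite("pics/pre3.png",np.hstack([c(b),c(m)])[:,:,::-1])
E
```

```text
[0.63558796 0.28042319 0.13781734] [0.41072764 1.66558448 6.13559263] [ 0.04406786  0.38691885 -0.0872398 ] 0.014639087326374716
```

View pics/pre3.png

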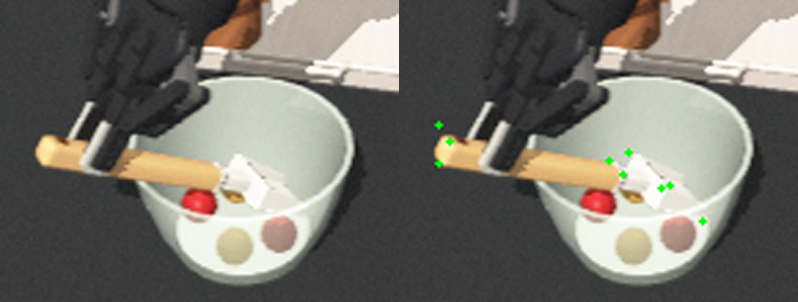

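The side crop shows the handle lying on the rim and the pan down in the bowl. All four chocolates are inside: red at (198,203), gold half hidden at (237,197), gold at (235,245) and red at (278,235). The scoop sits about 5 mm deeper in the grip than assumed, so the mouth is near the floor, with about 6 N of support. I'll unload slightly, then release.

Request:
jog_arm([
  {"dx": 0.0003, "dy": 0, "dz": -0.0005, "rx": 0, "ry": 0, "rz": 0, "jaw": 0},
  {"dx": 0.0006, "dy": 0, "dz": -0.001, "rx": 0, "ry": 0, "rz": 0, "jaw": 0},
  {"dx": 0.0008, "dy": 0, "dz": -0.0012, "rx": 0, "ry": 0, "rz": 0, "jaw": 0},
  {"dx": 0.0008, "dy": 0, "dz": -0.0012, "rx": 0, "ry": 0, "rz": 0, "jaw": 0},
  {"dx": 0.0008, "dy": 0, "dz": -0.0012, "rx": 0, "ry": 0, "rz": 0, "jaw": 0},
], squeeze=40)

```text
t: 18.18
position: [0.6352, 0.2801, 0.1385]
orientation: [-2.648, -0.964, -0.828]
ft_force: [0.4, 2.0, 5.6]
gripper_width: 0.0149
```

Request:
jog_arm([
  {"dx": 0, "dy": 0, "dz": 0, "rx": 0, "ry": 0, "rz": 0, "jaw": 0.017},
  {"dx": 0, "dy": 0, "dz": 0, "rx": 0, "ry": 0, "rz": 0, "jaw": 0.02},
  {"dx": 0, "dy": 0, "dz": 0, "rx": 0, "ry": 0, "rz": 0, "jaw": 0.024},
  {"dx": 0, "dy": 0, "dz": 0, "rx": 0, "ry": 0, "rz": 0, "jaw": 0.03},
  {"dx": 0, "dy": 0, "dz": 0, "rx": 0, "ry": 0, "rz": 0, "jaw": 0.04},
])

```text
t: 18.6
position: [0.6343, 0.2795, 0.137]
orientation: [-2.65, -0.963, -0.824]
ft_force: [0.0, -0.3, 0.1]
gripper_width: 0.0393
```

Request:
jog_arm([
  {"dx": 0, "dy": 0, "dz": 0, "rx": 0, "ry": 0, "rz": 0, "jaw": 0.045},
  {"dx": 0, "dy": 0, "dz": -0.01, "rx": 0, "ry": 0, "rz": 0, "jaw": 0.045},
  {"dx": 0, "dy": 0, "dz": -0.03, "rx": 0, "ry": 0, "rz": 0, "jaw": 0.045},
  {"dx": 0, "dy": 0, "dz": -0.055, "rx": 0, "ry": 0, "rz": 0, "jaw": 0.045},
  {"dx": 0, "dy": 0, "dz": -0.09, "rx": 0, "ry": 0, "rz": 0, "jaw": 0.045},
])

```text
t: 19.02
position: [0.5942, 0.2465, 0.2107]
orientation: [-2.65, -0.964, -0.821]
ft_force: [1.1, -0.1, -0.5]
gripper_width: 0.045
```

Request:
jog_arm([
  {"dx": 0.02, "dy": 0, "dz": -0.03, "rx": 0, "ry": 0, "rz": 0, "jaw": 0.045},
  {"dx": 0.02, "dy": 0.03, "dz": -0.06, "rx": 0, "ry": 0, "rz": 0, "jaw": 0.045},
  {"dx": 0.02, "dy": 0.065, "dz": -0.08, "rx": 0, "ry": 0, "rz": 0, "jaw": 0.045},
  {"dx": 0.02, "dy": 0.1, "dz": -0.09, "rx": 0, "ry": 0, "rz": 0, "jaw": 0.045},
  {"dx": 0.02, "dy": 0.135, "dz": -0.1, "rx": 0, "ry": 0, "rz": 0, "jaw": 0.045},
])

```text
t: 19.43
position: [0.6515, 0.1161, 0.309]
orientation: [-2.647, -0.965, -0.832]
ft_force: [1.1, 0.3, -0.6]
gripper_width: 0.0446
```

```bash
python3 - <<'E'
from fin import *
p,r,s=pose(); print(p,s["ft_force"],s["q"],s["gripper_width"], "yaxis",r.apply([0,1,0]))
E
```

```text
[0.65154768 0.11608241 0.30904244] [ 1.12698729  0.25727973 -0.55357328] [ 2.45708774e-02 -1.84745880e-03 -1.86944733e-01  8.86200948e-01
  3.63322147e-01  2.56068495e+00] 0.04463505539224634 yaxis [ 0.64304354 -0.76582682  0.00206951]
```

Request:
jog_arm([
  {"dx": -0.03, "dy": 0.015, "dz": -0.022, "rx": 0, "ry": 0, "rz": 0, "jaw": 0.045},
  {"dx": -0.06, "dy": 0.03, "dz": -0.044, "rx": 0, "ry": 0, "rz": 0, "jaw": 0.045},
  {"dx": -0.09, "dy": 0.045, "dz": -0.066, "rx": 0, "ry": 0, "rz": 0, "jaw": 0.045},
  {"dx": -0.12, "dy": 0.06, "dz": -0.088, "rx": 0, "ry": 0, "rz": 0, "jaw": 0.045},
  {"dx": -0.15, "dy": 0.076, "dz": -0.11, "rx": 0, "ry": 0, "rz": 0, "jaw": 0.045},
])

```text
t: 19.85
position: [0.5562, -0.0614, 0.3118]
orientation: [-2.648, -0.965, -0.829]
ft_force: [0.5, -0.3, -0.5]
gripper_width: 0.045
```

```bash
cat > chk.py <<'E'
from fin import *
from scipy.optimize import least_squares
p,r,s=pose(); print(p,s["qvel"].round(2))
t=vision.snapshot("top"); b=vision.snapshot("side"); cv2.imwrite("pics/ft.png",t[:,:,::-1]); cv2.imwrite("pics/fs.png",b[:,:,::-1])
t0=cv2.imread("pics/topB.png")[:,:,::-1].copy(); s0=cv2.imread("pics/side0.png")[:,:,::-1].copy()
def blobs(im,box):
    y0,y1,x0,x1=box; h=cv2.cvtColor(im[y0:y1,x0:x1],cv2.COLOR_RGB2HSV); out=[]
    for nm,lo,hi in(("red",(0,150,90),(6,255,255)),("gold",(18,170,120),(30,255,255)),("wood",(12,90,120),(18,200,255))):
        n,_,st,ce=cv2.connectedComponentsWithStats(cv2.inRange(h,lo,hi)); out+=[(nm,int(st[i,4]),(ce[i]+[x0,y0]).round(1).tolist(),st[i,:4].tolist()) for i in range(1,n) if st[i,4]>8]
    return out
for q in blobs(t,(150,285,190,300)): print("top",q)
for q in blobs(b,(230,340,200,350)): print("side",q)
def diff(a,b,box):
    y0,y1,x0,x1=box; return float((np.abs(a[y0:y1,x0:x1].astype(int)-b[y0:y1,x0:x1]).max(2)>60).mean())
print("tray far diff",diff(t,t0,(170,245,352,540)))
# rim shift: edge template match of lower/left rim part
g=lambda q:cv2.Canny(cv2.cvtColor(q,cv2.COLOR_RGB2GRAY),40,120).astype(np.float32)
T=cv2.GaussianBlur(g(t0),(3,3),0)[225:280,196:292]; S=cv2.GaussianBlur(g(t),(3,3),0)[219:286,190:298]
print("rim shift px",np.array(cv2.minMaxLoc(cv2.matchTemplate(S,T,cv2.TM_CCOEFF_NORMED))[3])-6,cv2.minMaxLoc(cv2.matchTemplate(S,T,cv2.TM_CCOEFF_NORMED))[1])
E
python3 chk.py
```

```text
[ 0.5562197  -0.06140148  0.31179593] [-1.03  0.02  0.1   0.62  0.35 -1.1 ]
top ('red', 141, [250.3, 220.6], [54, 64, 14, 14])
top ('red', 124, [238.5, 253.4], [43, 97, 13, 13])
top ('gold', 106, [264.8, 232.0], [68, 77, 13, 13])
top ('gold', 126, [230.7, 237.7], [34, 82, 14, 13])
top ('wood', 334, [212.4, 190.3], [0, 12, 51, 64])
top ('wood', 30, [223.9, 214.7], [24, 52, 21, 26])
top ('wood', 11, [259.5, 230.0], [68, 77, 4, 8])
top ('wood', 14, [225.9, 240.5], [34, 86, 6, 9])
top ('wood', 9, [265.0, 237.6], [72, 86, 7, 4])
side ('red', 70, [287.2, 307.9], [81, 74, 13, 9])
side ('wood', 146, [295.3, 246.7], [85, 10, 23, 13])
side ('wood', 352, [259.6, 296.4], [28, 54, 67, 21])
side ('wood', 52, [249.2, 287.6], [39, 55, 23, 6])
side ('wood', 33, [276.2, 292.1], [63, 60, 27, 5])
tray far diff 0.4498581560283688
rim shift px [0 0] 0.7783268094062805
```

All four chocolates and the bowl are where they were, to within 1.5 px. The tray difference is the arm in front of the camera. I've used all 12 views, so I'll check the scoop's resting pose numerically.

```bash
cat > fit.py <<'E'
from h import *
from scipy.optimize import minimize
ims={"top":cv2.imread("pics/ft.png"),"side":cv2.imread("pics/fs.png")}
box={"top":(140,265,170,265),"side":(270,325,215,305)}
cal={k:vision.calibration(k) for k in ims}; M={}
for k,(y0,y1,x0,x1) in box.items():
    h=cv2.cvtColor(ims[k],cv2.COLOR_BGR2HSV); m=cv2.inRange(h,(9,70,60),(19,235,255)); z=np.zeros_like(m); z[y0:y1,x0:x1]=m[y0:y1,x0:x1]
    n,l,st,_=cv2.connectedComponentsWithStats(cv2.morphologyEx(z,cv2.MORPH_CLOSE,np.ones((5,5)))); i=1+np.argmax(st[1:,4]); M[k]=(l==i).astype(np.float32); print(k,st[i])
def pts(x,b):
    u=np.array([np.cos(x[4])*np.cos(x[3]),np.cos(x[4])*np.sin(x[3]),-np.sin(x[4])]); y=np.array([-np.sin(x[3]),np.cos(x[3]),0]); n=np.cross(u,y); y,n=y*np.cos(x[5])+n*np.sin(x[5]),n*np.cos(x[5])-y*np.sin(x[5])
    return [x[:3]+u*a+y*c+n*d for a,c,d in b],n
H=[(a,c,d) for a in(0,.15) for c in(-.009,.009) for d in(0,.018)]
def cost(x):
    e=0
    for k in M:
        q=np.array([proj(k,p,cal[k]) for p in pts(x,H)[0]]); hull=cv2.convexHull((q*16).astype(np.int32).reshape(-1,1,2))
        z=np.zeros((480,640),np.uint8); cv2.fillConvexPoly(z,hull,255,cv2.LINE_AA,4); z=z/255.; e+=1-np.minimum(z,M[k]).sum()/np.maximum(z,M[k]).sum()
    return e
az=np.radians(-140); a=np.array([np.cos(az),np.sin(az)]); best=None
for th in(30,35,40):
    t=np.radians(th); m=np.array([.5515,.2088])+a*.04; o=np.r_[m-a*.235*np.cos(t),.008+.235*np.sin(t)]
    x0=np.r_[o,az,t,0.]; S=np.vstack([x0]+[x0+d for d in np.diag([.01,.01,.01,.08,.08,.08])])
    r=minimize(cost,x0,method="Nelder-Mead",options=dict(initial_simplex=S,maxiter=900)); best=r if best is None or r.fun<best.fun else best
x=best.x; q,n=pts(x,[(0,0,.009),(.086,0,0),(.178,0,0),(.235,0,0),(.235,.023,0),(.235,-.023,0)])
print(best.fun,"az/th/roll",np.degrees(x[3:]).round(1),"n",n.round(2)); 
for w in q: print(w.round(4),"r",np.hypot(*(w[:2]-[.5515,.2088])).round(4))
E
python3 fit.py
```

```text
top [186 161  55  84 981]
side [227 284  68  21 755]
0.46197483651048843 az/th/roll [-140.    36.3    1.3] n [-0.47 -0.36  0.81]
[0.6629 0.3016 0.1497] r 0.145
[0.614  0.2604 0.0916] r 0.081
[0.5571 0.2127 0.0372] r 0.0068
[0.5219 0.1832 0.0034] r 0.0391
[0.5364 0.1654 0.0039] r 0.046
[0.5074 0.201  0.003 ] r 0.0448
```

```bash
python3 -c "
from rig import job; print(job.close_job())"
```

```text
the job is handed in; nothing more can be done
None
```

The job is handed in, at about 20 s of robot time against the 61 s limit. I took the scoop out by its neck, laid it flat on the near strip of the tray and let go. I then took it by the handle and set it in the bowl pan down, open top up. It went into the widest gap between the chocolates, and about 6 N was carrying it before I released.

**Last checks (numeric, because all 12 picture views were used):**
- **Scoop:** a pose fit from the top and side cameras puts it at 36° tilt with about 1° roll. The handle rests on the rim (fitted underside at 91.6 mm, rim at 92 mm). The mouth is on the bowl floor within about 5 mm, the fit's error.
- **Chocolates and bowl:** all four chocolates are in the bowl and moved at most 1.5 px in the top view. The bowl rim showed no shift.
- **Robot:** the gripper is clear of everything, and wrist forces stayed below about 7 N at every reading.

**Checks that disagreed or were weak:**
- **Tray items:** my comparison of the tray's far half was useless, because the arm stood in front of the camera (45% of pixels differed). I rely on the arm never having come near those things.
- **Pose fit:** it overlaps the images only moderately, because a gold chocolate got into the handle mask in the top view. It also puts the mouth 4–5 mm below the bowl floor, which is the error mentioned above.
- **Grip depth:** just before release the scoop sat about 5 mm deeper in the grip than planned. It made contact higher than calculated, so I stopped on force.

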